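# Square up a stack of blanks under the drill bridge and lock the side stop

## Robot

A 6-joint arm with a two-finger parallel gripper is mounted at the origin on the work surface. World frame = base frame: x ahead of the robot, y to its left, z up, the work surface at z = 0. Lengths are in m, angles in degrees, forces in N, time in s.
With the tool pointing down it reaches from about 0.4 to 0.825 m from the base axis. Payload 7 kg.
Tool frame: the origin (TCP) lies on the centre line of the jaws, within the pads' length; the fingertips stand 19 mm ahead of it and the grasp point (between the pads) is the TCP; z points along the fingers, y is the line along which they close (so a half turn about z gives the same grasp; the last joint's range is limited). The gripper opens to 88 mm and grips with 3 to 60 N. Pads are 19 mm wide; open, the fingers measure 130 mm over their backs; the gripper's body (78 mm by 193 mm) begins 47 mm behind the grasp point.
Start: joints at [-56.946, 20.546, 0.682, 0, -70.136, -16.507], TCP at [0.192, -0.647, 0.246] pointing down, gripper open.
Joint ranges: [-176.03, 176.03], [-82.01, 121.73], [-58.28, 71.71], [-173.87, 95.51], [-174.79, -0.11], [-173.66, 173.66]. Speed limits (degrees/s): [136.94, 136.94, 172.46, 180, 180, 180].

## Interface

Orientations are given as [roll, pitch, yaw] about the fixed x, y, z axes, in that order (R = Rz(yaw) Ry(pitch) Rx(roll)).
In Python, from plant import ctrl gives the robot as it stands.
- The arm moves only by the tool move_arm, never from a script. Its argument "motion" is a list of rows, each a list of 3 entries, a list of its own where there are three numbers: the shift along the tool's x, y, z in mm, then the turn, a rotation vector about the tool's x, y, z in degrees, then the closure, from 0 (fully open) to 1 (shut). A call has 1 to 10 rows; each row is the pose to reach, as a shift and turn from the pose commanded when the call began, along the tool's axes at that moment; what a row does not reach only later rows make up. A row lasts 1/12 s, in which the tool goes at most 41.7 mm and 7.16 degrees, less where a joint would pass 70% of its speed; a pose out of reach is approached as far as the arm can. A call with a gripper value outside its range is refused whole. The fingers move at their own pace and stop on an object; the grip force is fixed at half the most. Time passes only in rows, so rows that repeat a pose let the fingers close. It gives the time, the measured TCP pose, the force, the opening and the grip force at its end, in the units of the state.
- ctrl.get_obs(): the state, without advancing time (a new reading comes with each control period).
- ctrl.snapshot(name): name is "side" or "top" or "wrist"; returns a dict with "color" (420x560x3 uint8, blue, green, red), "camera_matrix" (3x3 intrinsics, pixels), "cam_to_world" (4x4, takes a point from camera to world coordinates). Camera axes: x right, y up, looking along -z (the intrinsics and any distortion apply to the point x, -y, -z); pixel columns grow to the right and rows downward; lengths in m; the calibration is good to about 2 mm. A picture is of the moment at which its call begins. There is no depth.
- ctrl.close_job(): hands the job in; it is judged then, once.
The state is a dict: "clock": time; "joint_pos": joint angles; "qvel": joint speeds; "tau": joint torques, N m; "tool_pos": TCP position; "orientation": TCP orientation; "force": force on the tool from outside, world axes, zero at the start; "moment": the same for the moment, N m; "opening": finger opening in m; "gripper_force": force on a finger pad.
Only numpy, scipy, OpenCV 4.12 (cv2) and the standard library are available. Lean on these libraries where they do the work, as an engineer would, in place of code of your own. Each camera call takes 0.05 s, during which the arm holds its last target. There are 200 camera calls.

## Task

Four thin blanks lie crooked in the gang-drilling jig: reach in under the blue drill bridge and tap their near edges gently with the fingertips until all four are flush and square against the back fence, lying flat in the same order. Only then push the red-handled side stop along its slide until it clicks fully home, so that the stack also stands squared against the side fence, and let go. Do not knock the bridge, and leave the things standing around the jig where they are.

Things in the scene. Friction and masses are not known exactly. Their poses are not given: they have to be found in the camera images.
- jig: Gang-drilling jig, fixed. Origin on the table under the centre of the squared stack: x to the back fence (to the robot's right), y to the red-handled side stop (away from the robot), z up. In mm: plywood bed, top z = 40, x -35 to 70, y -70 to 245; in front of it tips may go below its top. Blanks squared against both fences have their origins at x = 0, y = 0.
- back_fence (a point): Middle of the top edge of the face of the aluminium back fence: jig x = 50, y = 0, z = 82 mm. The face looks to jig -x and runs from y = -70 to 55, z = 40 to 82. Axes as the jig's.
- side_fence (a point): Middle of the top edge of the face of the aluminium side fence: jig x = 10, y = -55, z = 82 mm. The face looks to jig +y and runs from x = -30 to 50, z = 40 to 82. Axes as the jig's.
- bridge: Blue drill bridge on the jig, same origin and axes, mm: beam x -68 to -25, y -113 to 113, z 190 to 215, over the stack's near edge (x = -50 when squared). Posts x -50 to -32, |y| 100 to 113. Three brass bushes, 16 diameter, hang at x = -36 down to z = 128. A gripper pointing straight down at the near edge strikes the beam: lean the tool 30 to 45 degrees, tips forward.
- side_stop (a joint): Travel (m) of the steel side stop that slides on the bed towards the side fence (jig -y). 0 fully open; 0.060 fully home, its face then at jig y = 56 mm, which leaves the 110 mm wide blanks 1 mm. A spring plunger resists with some 5 to 10 N between 0.042 and 0.051, then snaps the stop home; short of that it pushes it back.
- stop_handle (a point): Centre of the top face of the side stop's red handle, an upright block 44 mm along jig x, 24 along jig y, 60 high, top 122 above the table, at the stop's outer (+y) end: its outer face is 12 mm beyond this point along jig +y. At jig x = -2, y = 206 mm when open; moves with the stop along jig -y.
- blank_1: Thin blank 100 mm (its x) by 110 mm (its y) by 9 mm, about 0.055 kg, light wood, the lowest. Origin at the centre of its underside, 40 mm above the table when it lies in the stack. It starts some 9 to 32 mm short of the back fence, some 7 to 18 mm off the side fence and a little twisted.
- blank_2: Thin blank 100 mm (its x) by 110 mm (its y) by 9 mm, about 0.055 kg, dark wood, second from below. Origin at the centre of its underside, 49 mm above the table when it lies in the stack. It starts some 9 to 32 mm short of the back fence, some 7 to 18 mm off the side fence and a little twisted.
- blank_3: Thin blank 100 mm (its x) by 110 mm (its y) by 9 mm, about 0.055 kg, white-faced, third from below. Origin at the centre of its underside, 58 mm above the table when it lies in the stack. It starts some 9 to 32 mm short of the back fence, some 7 to 18 mm off the side fence and a little twisted.
- blank_4: Thin blank 100 mm (its x) by 110 mm (its y) by 9 mm, about 0.055 kg, reddish-brown hardboard, the top one. Origin at the centre of its underside, 67 mm above the table when it lies in the stack. It starts some 9 to 32 mm short of the back fence, some 7 to 18 mm off the side fence and a little twisted.
- banding_wheel: Bystander: blue potter's banding wheel, 180 mm diameter, 62 mm high; origin at the centre of its underside.
- glue: Bystander: white glue bottle, 60 mm diameter, 150 mm high; origin at the centre of its underside.
- jar: Bystander: amber jar, 72 mm diameter, 100 mm high; origin at the centre of its underside.
Mind the look-alikes: they are no part of the job. What is shaped like the blank_4 but turquoise or yellow is not meant. What is shaped like the blank_2 but turquoise is not meant.

How it is judged (in metres and radians):
On the way, in this order (a step that is already met when the one before it is completed fails the run):
1. All four blanks are flush and square against the back fence (x of blank_1 in the frame of jig between -0.0025 and 0.0025 m and angle between the x axis of each of blank_1, blank_2, blank_3, blank_4 and the x axis of jig, either way round below 0.03 rad and x of blank_2 in the frame of jig between -0.0025 and 0.0025 m and x of blank_3 in the frame of jig between -0.0025 and 0.0025 m and x of blank_4 in the frame of jig between -0.0025 and 0.0025 m), for 0.2 s.
2. The side stop has clicked home (value of joint side_stop above 0.057 m), for 0.2 s.
At the end, for the whole second after the job is handed in: Every blank lies flat and at rest in its place in the stack, within 2.5 mm of touching the back fence and within 2.5 mm of its squared place at the side fence, turned less than 0.03 rad from square; the side stop is clicked home (joint above 0.057) (all of step 1 and y of blank_1 in the frame of jig between -0.0025 and 0.0025 m and angle between each of blank_1, blank_2, blank_3, blank_4's own z axis and vertical below 0.04 rad and z of blank_1 in the frame of jig between 0.037 and 0.043 m and linear speed of each of blank_1, blank_2, blank_3, blank_4 below 0.01 m/s and y of blank_2 in the frame of jig between -0.0025 and 0.0025 m and z of blank_2 in the frame of jig between 0.046 and 0.052 m and y of blank_3 in the frame of jig between -0.0025 and 0.0025 m and z of blank_3 in the frame of jig between 0.055 and 0.061 m and y of blank_4 in the frame of jig between -0.0025 and 0.0025 m and z of blank_4 in the frame of jig between 0.064 and 0.07 m and value of joint side_stop above 0.057 m).
It fails at once if A blank is pushed with more than 40 N (contact force between the fingers and blank_1 above 40 N or contact force between the fingers and blank_2 above 40 N or contact force between the fingers and blank_3 above 40 N or contact force between the fingers and blank_4 above 40 N).
It fails at once if The drill bridge is knocked (more than 10 N) (contact force between anything else and bridge above 10 N).
It fails at once if A thing standing around the jig is disturbed (moved more than 20 mm) (distance of any of banding_wheel, glue, jar from where it was at the start of the episode above 0.02 m).
It also fails if it takes over 48 s, if anything falls off the work surface, if the arm or the gripper's body presses on something with over 40 N, if the wrist force passes 120 N, or if a joint passes its speed limit or range.

## Working session

There is one attempt and no reset: what is moved stays moved. The work goes in short steps, Python scripts to look and compute and a tool call to move; the robot and the scene stay as the last step left them, time stands still between calls to the robot, and variables do not carry over. Pictures are saved under pics/ and viewed, at most 10 in all, crops included, and the job is handed in when it is done.

Besides the shell and the picture viewer there is one more tool, called after ">>>" by a JSON object that holds its "api" and its "payload", one argument or row to a line. move_arm: Moves the arm, as the interface text tells. Its arguments: {"type":"object","properties":{"motion":{"type":"array"}},"required":["motion"]}

```bash
mkdir -p pics; ls
python3 - <<'E'
from plant import ctrl
import cv2,numpy as np
ims=[]
for n in ["side","top","wrist"]:
    s=ctrl.snapshot(n); cv2.imwrite(f"pics/{n}0.png",s["color"]); print(n,s["camera_matrix"].tolist(),np.round(s["cam_to_world"],4).tolist())
    print(s.keys())
print(ctrl.get_obs())
E
```

```text
pics
side [[435.96282650831404, 0.0, 276.9244234105605], [0.0, 435.96282650831404, 207.90674939156594], [0.0, 0.0, 1.0]] [[-0.9972, 0.0546, -0.051, 0.4624], [-0.0738, -0.6092, 0.7896, 0.8781], [0.0121, 0.7912, 0.6115, 0.8081], [0.0, 0.0, 0.0, 1.0]]
dict_keys(['color', 'camera_matrix', 'cam_to_world'])
top [[439.50319611095557, 0.0, 284.54169866314675], [0.0, 439.50319611095557, 210.3616532320774], [0.0, 0.0, 1.0]] [[-0.0095, 0.9984, -0.0551, 0.4411], [-1.0, -0.0094, 0.0008, 0.0052], [0.0003, 0.0551, 0.9985, 1.3294], [0.0, 0.0, 0.0, 1.0]]
dict_keys(['color', 'camera_matrix', 'cam_to_world'])
wrist [[315.8721141760146, 0.0, 281.13487107935316], [0.0, 315.8721141760146, 205.28679831141915], [0.0, 0.0, 1.0]] [[-0.2859, -0.9115, -0.2956, 0.1108], [0.9582, -0.2712, -0.0905, -0.671], [0.0023, -0.3091, 0.951, 0.3841], [0.0, 0.0, 0.0, 1.0]]
dict_keys(['color', 'camera_matrix', 'cam_to_world'])
{'clock': 0.15, 'joint_pos': array([-5.69472910e+01,  2.05828726e+01,  6.46545220e-01, -1.31412956e-02,
       -7.01370342e+01, -1.65056067e+01]), 'qvel': array([-0.04359331, -0.19622177,  0.27565259,  0.14448803, -0.07040482,
       -0.00244958]), 'tau': array([-1.16349482e-03, -5.83276749e+01,  2.93290311e+01,  7.00110510e+00,
        8.76978185e-03, -1.14227871e-04]), 'tool_pos': array([ 0.19209856, -0.64673075,  0.2448383 ]), 'orientation': array([ 1.79926151e+02, -8.99814559e-03, -1.63457365e+02]), 'force': array([-0.24466628, -0.34723124,  0.88872662]), 'moment': array([ 0.02053191,  0.00101222, -0.0093377 ]), 'gripper_force': 0.0, 'opening': 0.08740737012255526}
```

View pics/top0.png

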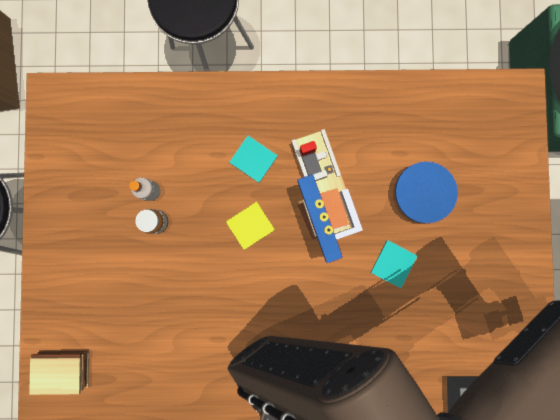

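View pics/side0.png

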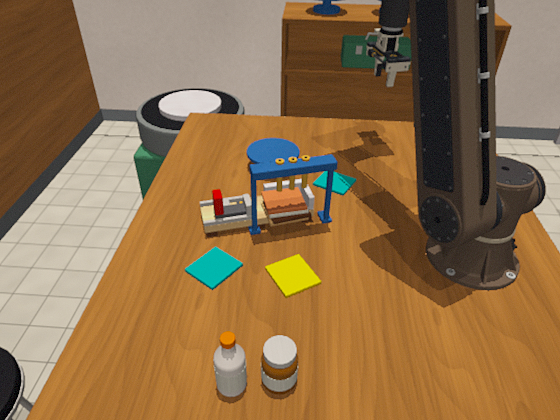

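The top view shows the jig near (325,195) with its back fence to the right. The red handle is at (308,148), the blue bridge runs from (305,180) to (335,260), and the wheel is at (426,192). The glue and jar are far left. In the side view the jig is near (265,200), open side towards the camera. I'll zoom in next.

Run:
```python
import cv2,numpy as np
t=cv2.imread("pics/top0.png")[120:270,280:380]; s=cv2.imread("pics/side0.png")[145:245,190:350]
a=cv2.resize(t,None,fx=4,fy=4,interpolation=cv2.INTER_CUBIC)
cv2.imwrite("pics/c_top.png",a)
cv2.imwrite("pics/c_side.png",cv2.resize(s,None,fx=5,fy=5,interpolation=cv2.INTER_CUBIC))
```

```text
(no output)
```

View pics/c_top.png

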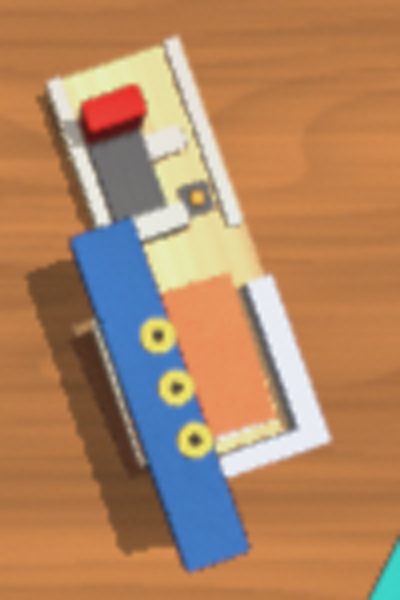

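View pics/c_side.png

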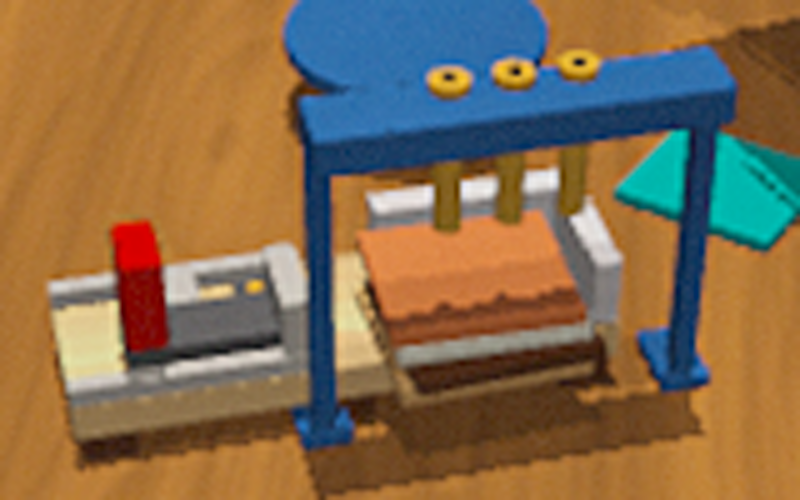

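The bridge, fences and handle are clear. The top crop shows the beam corners at (70,238), (132,217), (249,548) and (190,571). I'll fit the jig pose from both cameras.

```bash
cat > h.py <<'E'
import numpy as np
from scipy.spatial.transform import Rotation as R
from scipy.optimize import least_squares
def project(s,P):
    T=np.linalg.inv(s["cam_to_world"]); c=P@T[:3,:3].T+T[:3,3]
    q=np.c_[c[:,0],-c[:,1],-c[:,2]]@s["camera_matrix"].T
    return q[:,:2]/q[:,2:]
def jw(P,p):   # jig mm -> world m
    P=np.atleast_2d(P)/1000.; c,s=np.cos(p[2]),np.sin(p[2])
    return np.c_[p[0]+c*P[:,0]-s*P[:,1],p[1]+s*P[:,0]+c*P[:,1],P[:,2]]
E
cat > fit.py <<'E'
from h import *; from plant import ctrl
S={n:ctrl.snapshot(n) for n in("top","side")}
obs={"top":[(-68,113,215,70,238),(-25,113,215,132,217),(-25,-113,215,249,548),(-68,-113,215,190,571),
 (50,55,82,245,285),(50,-55,82,292,428)],
"side":[(-68,-113,215,735,90),(-25,-113,215,710,47),(-68,113,215,312,144),(-25,113,215,300,98),(-68,-113,190,733,122),
 (50,55,82,370,221),(50,-55,82,563,192),(20,218,122,112,228),(-24,218,122,121,268),(-24,194,122,163,262)]}
off={"top":(280,120,4),"side":(190,145,5)}
def res(p,full=False):
    o=[]
    for i,n in enumerate(S):
        a=np.array(obs[n],float); ox,oy,k=off[n]
        px=(a[:,3:]+.5)/k-.5+[ox,oy]
        o.append(project(S[n],jw(a[:,:3],p))+0*i-px)
    return np.vstack(o) if full else np.vstack(o).ravel()
f=least_squares(res,[.48,-.1,-1.25],loss="soft_l1"); print(f.x,np.degrees(f.x[2])); print(res(f.x,True).round(1).tolist())
for n in S:
    k=len(obs["top"]); 
np.save("jig.npy",f.x)
E
python3 fit.py
```

```text
[ 0.49738183 -0.12652022 -1.24008837] -71.05183009399667
[[-1.2, -0.0], [-0.8, -0.4], [0.1, 0.8], [-1.2, 0.7], [-0.3, -0.5], [1.1, 0.1], [1.6, -1.3], [0.7, -1.0], [0.8, -0.8], [-0.4, -0.6], [1.0, 0.4], [1.1, -1.9], [-1.3, -1.2], [-3.2, -1.1], [-2.7, 0.3], [-2.1, 0.2]]
```

```bash
cat >> h.py <<'E'
def tool_R(p,lean,mode="push"):
    # columns tool axes in jig frame; push: z leans to jig +x, tool x = backward/down (camera below), y = cross
    a=np.radians(lean)
    if mode=="push": z=np.array([np.sin(a),0,-np.cos(a)]); x=np.array([-np.cos(a),0,-np.sin(a)])
    else: z=np.array([0,-np.sin(a),-np.cos(a)]); x=np.array([0,np.cos(a),-np.sin(a)])
    return R.from_euler("z",p[2]).as_matrix()@np.c_[x,np.cross(z,x),z]
def obs_pose(o): return np.array(o["tool_pos"]),R.from_euler("xyz",o["orientation"],degrees=True).as_matrix()
def plan(o,p,edge,lean,mode="push",half=9.5):
    """edge: jig mm of leading edge of the tip end (centre of the jaws). prints shift, rotvec"""
    Rt=tool_R(p,lean,mode); lead=-half if mode=="push" else -half
    tcp=jw(edge,p)[0]-Rt@np.array([lead,0,19])/1000
    t,Rc=obs_pose(o)
    sh=Rc.T@(tcp-t)*1000; rv=np.degrees(R.from_matrix(Rc.T@Rt).as_rotvec())
    return sh.round(1),rv.round(2)
def where(o,p,half=9.5):
    t,Rc=obs_pose(o); w=t+Rc@np.array([-half,0,19])/1000
    c,s=np.cos(p[2]),np.sin(p[2]); d=w-[p[0],p[1],0]
    Rj=R.from_euler("z",-p[2]).as_matrix()
    return (np.array([c*d[0]+s*d[1],-s*d[0]+c*d[1],d[2]])*1000).round(1),(Rj@Rc).round(3).tolist()
E
python3 - <<'E'
from h import *; from plant import ctrl
p=np.load("jig.npy"); o=ctrl.get_obs(); t,Rc=obs_pose(o)
s=ctrl.snapshot("wrist")["cam_to_world"]; print("cam in tool",(Rc.T@(s[:3,3]-t)*1000).round(1),(Rc.T@s[:3,:3]).round(3).tolist())
print(plan(o,p,[-180,5,170],40)); print(where(o,p)); print(jw([-180,5,170],p))
E
```

```text
cam in tool [ 8.490e+01  1.000e-01 -1.394e+02] [[0.001, 0.951, 0.309], [1.0, -0.001, -0.001], [-0.001, 0.309, -0.951]]
(array([-437.4,  611.4,   67.1]), array([ 30.5 , -31.81,  83.71]))
(array([ 393.4, -448.1,  226.1]), [[-0.042, -0.999, -0.001], [-0.999, 0.042, -0.0], [0.0, 0.001, -1.0]])
[[0.44366261 0.04534963 0.17      ]]
```

>>> {"api": "move_arm", "payload": {
  "motion": [
    [[0,0,-160],[0,0,0],0.3],
    [[0,0,-160],[0,0,0],0.3],
    [[0,0,-160],[0,0,0],0.3],
    [[0,0,-160],[0,0,0],0.3],
    [[-437,611,-160],[30,-32,84],0.3],
    [[-437,611,-160],[30,-32,84],0.3],
    [[-437,611,-160],[30,-32,84],0.3],
    [[-437,611,-160],[30,-32,84],0.3],
    [[-437,611,-160],[30,-32,84],0.3],
    [[-437,611,-160],[30,-32,84],0.3]
  ]
}}

```text
clock: 1.13
tool_pos: [0.2663, -0.4313, 0.4068]
orientation: [-171.9, 16.0, 162.6]
force: [0.5, 0.5, -0.4]
opening: 0.0611
gripper_force: 0.0
```

Run:
```python
from h import *; from plant import ctrl
p=np.load("jig.npy"); o=ctrl.get_obs()
print(o["clock"],o["joint_pos"].round(1),o["opening"],where(o,p)); print(plan(o,p,[-180,5,330],40),plan(o,p,[-180,5,170],40))
```

```text
1.1333 [-33.5 -10.5 -17.2   3.7 -65.8 -76. ] 0.06112029986846009 (array([ 223.8, -307.5,  391.4]), [[-0.57, -0.775, 0.274], [-0.774, 0.618, 0.136], [-0.275, -0.135, -0.952]])
(array([  4.2, 528.1,  -4.2]), array([ 17.86, -18.74,  48.94])) (array([ 48.2, 549.7, 148.1]), array([ 17.86, -18.74,  48.94]))
```

>>> {"api": "move_arm", "payload": {
  "motion": [
    [[4,528,-4],[18,-19,49],0.3],
    [[4,528,-4],[18,-19,49],0.3],
    [[4,528,-4],[18,-19,49],0.3],
    [[4,528,-4],[18,-19,49],0.3],
    [[4,528,-4],[18,-19,49],0.3],
    [[4,528,-4],[18,-19,49],0.3],
    [[4,528,-4],[18,-19,49],0.3],
    [[4,528,-4],[18,-19,49],0.3],
    [[4,528,-4],[18,-19,49],0.3],
    [[4,528,-4],[18,-19,49],0.3]
  ]
}}

```text
clock: 1.97
tool_pos: [0.3532, -0.2456, 0.3898]
orientation: [-174.2, 30.7, 127.8]
force: [-0.4, -0.6, -0.1]
opening: 0.0611
gripper_force: 0.0
```

Run:
```python
from h import *; from plant import ctrl
p=np.load("jig.npy"); o=ctrl.get_obs()
print(o["clock"],o["joint_pos"].round(1),o["opening"],where(o,p)); print(plan(o,p,[-180,5,170],40))
```

```text
1.9667 [  18.4  -23.6  -42.8   33.1  -69.5 -173.7] 0.06111528825838265 (array([  83.3, -171.1,  378.4]), [[-0.814, -0.273, 0.513], [-0.278, 0.958, 0.069], [-0.51, -0.087, -0.856]])
(array([273.7, 263.3,  57.2]), array([ 5.19, -8.45, 15.83]))
```

```bash
sed -i 's/x=np.array(\[-np.cos(a),0,-np.sin(a)\])/x=np.array([np.cos(a),0,np.sin(a)])/; s/lead=-half if/lead=half if/; s/def where(o,p,half=9.5)/def where(o,p,half=-9.5)/' h.py
python3 - <<'E'
from h import *; from plant import ctrl
p=np.load("jig.npy"); o=ctrl.get_obs()
t,Rc=obs_pose(o); print("rot only about z -90 first?")
print(plan(o,p,[-180,5,350],47),plan(o,p,[83,-171,400],47))
E
```

```text
rot only about z -90 first?
(array([183.9, 248.1, -95.2]), array([  22.17,    8.87, -162.8 ])) (array([ -6.8,   3.4, -15.2]), array([  22.17,    8.87, -162.8 ]))
```

>>> {"api": "move_arm", "payload": {
  "motion": [
    [[184,248,-95],[22,9,-163],0.3],
    [[184,248,-95],[22,9,-163],0.3],
    [[184,248,-95],[22,9,-163],0.3],
    [[184,248,-95],[22,9,-163],0.3],
    [[184,248,-95],[22,9,-163],0.3],
    [[184,248,-95],[22,9,-163],0.3],
    [[184,248,-95],[22,9,-163],0.3],
    [[184,248,-95],[22,9,-163],0.3],
    [[184,248,-95],[22,9,-163],0.3],
    [[184,248,-95],[22,9,-163],0.3]
  ]
}}

```text
clock: 2.8
tool_pos: [0.4416, 0.0616, 0.357]
orientation: [-144.1, -2.2, -166.4]
force: [-0.5, -0.0, -0.3]
opening: 0.0613
gripper_force: 0.0
```

```bash
cat > st.py <<'E'
from h import *; from plant import ctrl; import sys
p=np.load("jig.npy"); o=ctrl.get_obs()
print(round(o["clock"],2),o["joint_pos"].round(1),round(o["opening"],4),o["force"].round(1),where(o,p))
a=[float(v) for v in sys.argv[1:]]
for i in range(0,len(a),4): print(plan(o,p,a[i:i+3],a[i+3]))
E
python3 st.py -180 5 350 47 -180 5 170 47
```

```text
2.8 [  54.7    0.6  -28.1   24.9  -88.2 -137.3] 0.0613 [-0.5 -0.  -0.3] (array([-185.9,   -2.8,  342. ]), [[-0.093, -0.809, 0.58], [-0.995, 0.054, -0.086], [0.038, -0.585, -0.81]])
(array([ 3.7,  3.9, -1.5]), array([ 12.98,   4.78, -92.2 ]))
(array([ -3.2, 109.3, 144.3]), array([ 12.98,   4.78, -92.2 ]))
```

>>> {"api": "move_arm", "payload": {
  "motion": [
    [[3,50,70],[13,5,-92],0.3],
    [[3,50,70],[13,5,-92],0.3],
    [[3,50,70],[13,5,-92],0.3],
    [[3,50,70],[13,5,-92],0.3],
    [[3,50,70],[13,5,-92],0.3],
    [[3,50,70],[13,5,-92],0.3],
    [[3,50,70],[13,5,-92],0.3],
    [[3,50,70],[13,5,-92],0.3],
    [[3,50,70],[13,5,-92],0.3],
    [[3,50,70],[13,5,-92],0.3]
  ]
}}

```text
clock: 3.63
tool_pos: [0.4355, 0.058, 0.2718]
orientation: [-161.9, -42.5, -100.9]
force: [-0.5, 0.1, 0.1]
opening: 0.0613
gripper_force: 0.0
```

```bash
python3 st.py -180 5 170 47 -180 5 100 47
python3 - <<'E'
from plant import ctrl; import cv2
cv2.imwrite("pics/w1.png",ctrl.snapshot("wrist")["color"])
E
```

```text
3.63 [ 59.6   6.  -41.2  31.  -79.9 -79.4] 0.0613 [-0.5  0.1  0.1] (array([-175. ,   -3.1,  264.9]), [[0.64, -0.291, 0.711], [-0.367, -0.929, -0.05], [0.675, -0.229, -0.701]])
(array([-69.7,  20.3,  62.9]), array([  3.13,   1.02, -21.52]))
(array([-117. ,   36.3,  112. ]), array([  3.13,   1.02, -21.52]))
```

View pics/w1.png

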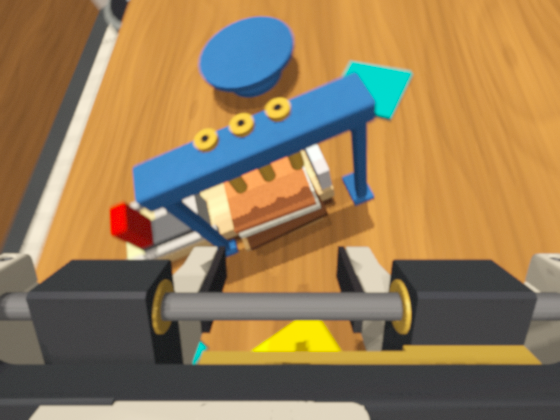

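The wrist view shows the bridge beam from (138,175) to (372,100) and the stack under it at (270,210). The wrist is still about 20 degrees short of the turn. I'll finish the turn and measure from closer.

>>> {"api": "move_arm", "payload": {
  "motion": [
    [[-35,10,31],[3,1,-21.5],0.3],
    [[-70,20,63],[3,1,-21.5],0.3],
    [[-70,20,63],[3,1,-21.5],0.3],
    [[-70,20,63],[3,1,-21.5],0.3],
    [[-70,20,63],[3,1,-21.5],0.3]
  ]
}}

```text
clock: 4.1
tool_pos: [0.4377, 0.0646, 0.1761]
orientation: [-179.6, -47.0, -71.9]
force: [-0.1, 0.0, 0.2]
opening: 0.0614
gripper_force: 0.0
```

```bash
python3 st.py -110 5 46 47
python3 - <<'E'
from plant import ctrl; import cv2,pickle
s=ctrl.snapshot("wrist"); pickle.dump(s,open("w2.pkl","wb"))
cv2.imwrite("pics/w2.png",cv2.resize(s["color"][0:280],(800,400),interpolation=cv2.INTER_CUBIC))
E
```

```text
4.1 [ 60.7  13.2 -50.1  36.1 -67.1 -69.2] 0.0614 [-0.1  0.   0.2] (array([-179.8,    5.4,  170.1]), [[0.682, -0.01, 0.731], [-0.01, -1.0, -0.004], [0.731, -0.005, -0.682]])
(array([-43.2,   0.5, 135.7]), array([ 0.23, -0.01, -0.59]))
```

View pics/w2.png

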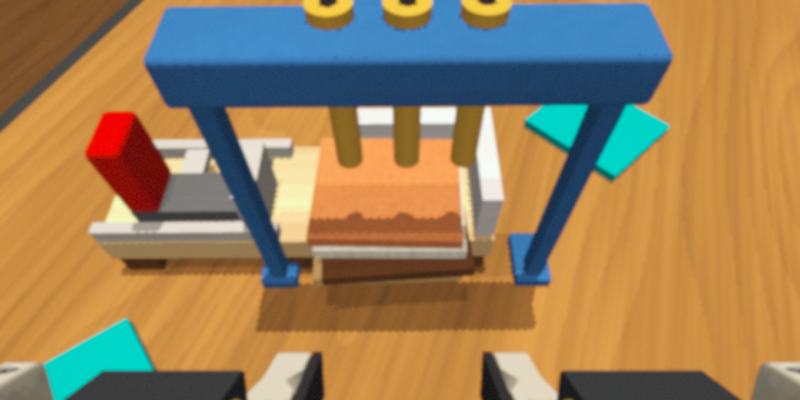

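The view is symmetric about the bridge, with near top edge (149,66)–(670,58) and bottom edge (167,105)–(650,101). The fingers at x≈300 and 500 straddle the stack. The lowest blank's near edge is at y≈282. I'll refit using this view.

```bash
cat > fit2.py <<'E'
import pickle; from h import *
s=pickle.load(open("w2.pkl","rb")); p0=np.load("jig.npy")
a=np.array([(-68,113,215,149,66),(-68,-113,215,670,58),(-68,113,190,167,105),(-68,-113,190,650,101),(-25,113,215,166,10),(-25,-113,215,652,5),(50,55,82,358,111)],float)
px=(a[:,3:]+.5)*.7-.5
r=lambda q:(project(s,jw(a[:,:3],q))-px)
f=least_squares(lambda q:r(q).ravel(),p0,loss="soft_l1"); print(p0,f.x,np.degrees(f.x[2])); print(r(f.x).round(1).tolist(),r(p0).round(1).tolist())
m=np.array([(-50,0,76),(-50,55,76),(-50,-55,76),(-50,55,40),(-50,-55,40),(-24,218,122),(-24,194,122)],float)
print(((project(s,jw(m,f.x))+.5)/.7-.5).round())
# near edges: ray at z plane, jig mm
def back(u,v,z,q):
    d=np.linalg.inv(s["camera_matrix"])@[(u+.5)*.7-.5,(v+.5)*.7-.5,1]; d=s["cam_to_world"][:3,:3]@[d[0],-d[1],-d[2]]; c=s["cam_to_world"][:3,3]
    w=c+d*(z/1000-c[2])/d[2]; e=w[:2]-q[:2]; C,S=np.cos(q[2]),np.sin(q[2]); return (np.array([C*e[0]+S*e[1],-S*e[0]+C*e[1]])*1000).round(1)
for n,u,v,z in [("b4 l",311,221,76),("b4 r",462,217,76),("b3 l",314,243,67),("b3 r",466,244,67),("b2 l",320,263,58),("b2 r",473,260,58),("b2 bl",322,282,49),("b1 l?",314,280,40),("hnd nl",90,155,122),("hnd nr",130,152,122)]: print(n,back(u,v,z,f.x))
np.save("jig2.npy",f.x)
E
python3 fit2.py
```

```text
[ 0.49738183 -0.12652022 -1.24008837] [ 0.49798707 -0.1284232  -1.25700457] -72.02105674475354
[[-6.1, -6.2], [5.9, -0.3], [0.4, 1.5], [-0.1, 4.9], [0.6, -7.0], [-0.2, -3.6], [-13.4, 7.5]] [[-6.0, -2.1], [7.8, -0.3], [0.6, 5.5], [1.7, 5.0], [-0.3, -3.7], [0.4, -3.5], [-14.4, 9.3]]
[[407. 226.]
 [329. 226.]
 [484. 227.]
 [336. 254.]
 [477. 255.]
 [ 72. 150.]
 [109. 150.]]
b4 l [-45.7  68.4]
b4 r [-41.6 -39.7]
b3 l [-58.4  66.5]
b3 r [-58.8 -42.6]
b2 l [-69.7  62.6]
b2 r [-66.5 -48.2]
b2 bl [-80.3  61.6]
b1 l? [-73.3  69.7]
hnd nl [-28.8 204.9]
hnd nr [-26.1 179.7]
```

```bash
cat > fit3.py <<'E'
import pickle,cv2; from h import *; from plant import ctrl; from scipy.optimize import minimize
p0=np.load("jig.npy"); S={"wrist":pickle.load(open("w2.pkl","rb")),"top":ctrl.snapshot("top")}
B=[(-68,-25,-113,113,190,215),(-50,-32,100,113,8,190),(-50,-32,-113,-100,8,190)]
C=[np.array([(x,y,z) for x in b[:2] for y in b[2:4] for z in b[4:]],float) for b in B]
K=4
def sil(s,q,only=None):
    m=np.zeros((420*K,560*K),np.uint8)
    for c in C[:only]:
        h=cv2.convexHull(((project(s,jw(c,q))+.5)*K).astype(np.float32)); cv2.fillConvexPoly(m,h.round().astype(np.int32),255)
    return cv2.resize(m,(560,420),interpolation=cv2.INTER_AREA).astype(float)/255
M={}
for n,s in S.items():
    b,g,r=[s["color"][...,i].astype(float) for i in range(3)]
    M[n]=np.clip((b-r-20)/60,0,1)*(g<b*.8)
def cost(q,names):
    return sum((np.abs(sil(S[n],q)-M[n])*ROI[n]).sum() for n in names)
ROI={n:cv2.dilate((sil(S[n],p0)>0).astype(np.uint8),np.ones((25,25))) for n in S}
for names in (["wrist"],["top"],["wrist","top"]):
    x0=p0; 
    for _ in range(2):
        f=minimize(cost,x0,args=(names,),method="Nelder-Mead",options=dict(initial_simplex=x0+np.array([[0,0,0],[.006,0,0],[0,.006,0],[0,0,.03]]),xatol=1e-4,fatol=.5)); x0=f.x
    print(names,f.x.round(4),np.degrees(f.x[2]).round(2),f.fun,cost(p0,names),sum(M[n].sum() for n in names))
np.save("jig3.npy",f.x)
o=S["wrist"]["color"].copy(); 
for n in S:
    o=S[n]["color"].copy(); c,_=cv2.findContours((sil(S[n],f.x)>.5).astype(np.uint8),0,2); cv2.drawContours(o,c,-1,(0,255,0),1)
    cv2.imwrite(f"pics/ov_{n}.png",o)
a=cv2.imread("pics/ov_wrist.png")[0:230]; a=cv2.resize(a,(800,329)); b=cv2.resize(cv2.imread("pics/ov_top.png")[170:270,180:480],(800,267))
cv2.imwrite("pics/ov.png",np.vstack([a,b]))
E
python3 fit3.py
```

```text
['wrist'] [ 0.5002 -0.1313 -1.2413] -71.12 8124.14411764706 9573.251960784313 24650.25
['top'] [ 0.4976 -0.1277 -1.2422] -71.17 344.17254901960786 371.0019607843137 4188.15
['wrist', 'top'] [ 0.5003 -0.1312 -1.2444] -71.3 8570.44019607843 9944.253921568627 28838.4
```

View pics/ov.png

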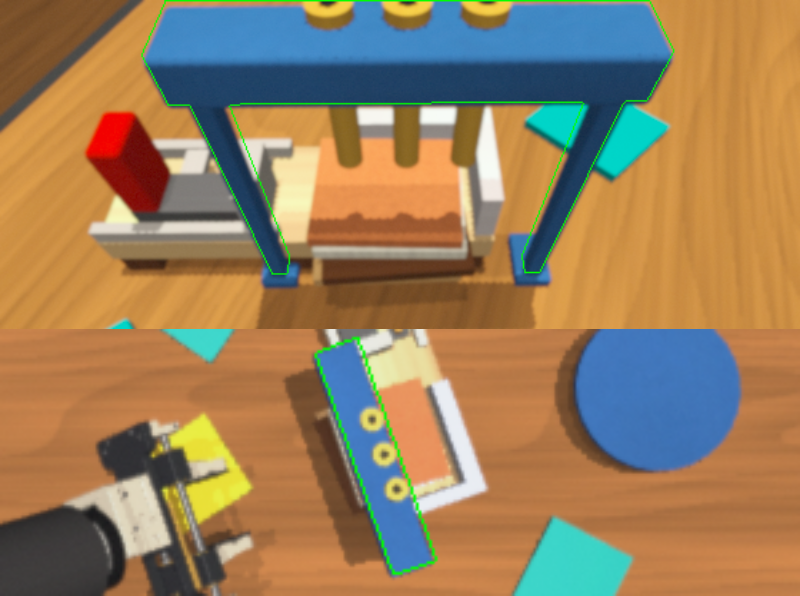

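The overlay fits well: bridge yaw is about -71.2° and the two cameras agree within 4 mm. I'll use the average and approach the lowest layer, looking for contact by force.

```bash
python3 -c "
import numpy as np; np.save('jig.npy',[.4989,-.1295,-1.2425])"; python3 st.py -100 8 44.5 47 -50 8 44.5 47
```

```text
4.2 [ 60.7  13.1 -50.   36.1 -67.1 -69.2] 0.0612 [0.2 0.5 0.5] (array([-183.8,    5.3,  170.8]), [[0.684, -0.008, 0.73], [-0.011, -1.0, -0.001], [0.73, -0.007, -0.684]])
(array([-35. ,  -2.3, 147.5]), array([ 0.03,  0.13, -0.61]))
(array([ -0.8,  -2.7, 184. ]), array([ 0.03,  0.13, -0.61]))
```

>>> {"api": "move_arm", "payload": {
  "motion": [
    [[-8,0,37],[0,0,-0.6],0.3],
    [[-17,-1,74],[0,0,-0.6],0.3],
    [[-26,-2,111],[0,0,-0.6],0.3],
    [[-35,-2,147],[0,0,-0.6],0.3],
    [[-35,-2,147],[0,0,-0.6],0.3]
  ]
}}

```text
clock: 4.62
tool_pos: [0.4841, 0.0004, 0.0564]
orientation: [178.1, -46.9, -71.1]
force: [-0.7, -1.1, 0.7]
opening: 0.0614
gripper_force: 0.0
```

```bash
python3 st.py -80 8 44.5 47 -60 8 44.5 47 -55 8 44.5 47
```

```text
4.62 [ 44.   25.2 -58.1  57.1 -50.3 -80.5] 0.0614 [-0.7 -1.1  0.7] (array([-107.4,   27.3,   50.3]), [[0.684, -0.023, 0.729], [0.001, -0.999, -0.032], [0.73, 0.023, -0.683]])
(array([14.4, 19.1, 24.6]), array([1.86, 0.14, 0.03]))
(array([28.1, 18.6, 39.2]), array([1.86, 0.14, 0.03]))
(array([31.5, 18.5, 42.8]), array([1.86, 0.14, 0.03]))
```

>>> {"api": "move_arm", "payload": {
  "motion": [
    [[0,0,0],[0,0,0],0.3],
    [[0,0,0],[0,0,0],0.3],
    [[0,0,0],[0,0,0],0.3]
  ]
}}

```text
clock: 4.87
tool_pos: [0.4828, 0.0024, 0.0597]
orientation: [178.3, -46.8, -70.9]
force: [0.5, 0.2, 0.2]
opening: 0.0614
gripper_force: 0.0
```

```bash
python3 st.py -80 8 44.5 47 -60 8 44.5 47
```

```text
4.87 [ 44.5  24.7 -58.2  56.8 -50.5 -80.2] 0.0614 [0.5 0.2 0.2] (array([-109.7,   26.8,   53.6]), [[0.684, -0.018, 0.729], [0.003, -1.0, -0.027], [0.729, 0.021, -0.684]])
(array([13.6, 18.6, 28.4]), array([1.54, 0.18, 0.17]))
(array([27.3, 18.2, 43. ]), array([1.54, 0.18, 0.17]))
```

```bash
cat > kin.py <<'E'
from h import *; import itertools
D=[([-56.9473,20.5829,.6465,-.0131,-70.137,-16.5056],[.1921,-.6467,.2448],[179.93,-.01,-163.457]),
([-33.5,-10.5,-17.2,3.7,-65.8,-76.],[.2663,-.4313,.4068],[-171.9,16.,162.6]),
([54.7,.6,-28.1,24.9,-88.2,-137.3],[.4416,.0616,.357],[-144.1,-2.2,-166.4]),
([59.6,6.,-41.2,31.,-79.9,-79.4],[.4355,.058,.2718],[-161.9,-42.5,-100.9]),
([60.7,13.2,-50.1,36.1,-67.1,-69.2],[.4377,.0646,.1761],[-179.6,-47.,-71.9]),
([44.5,24.7,-58.2,56.8,-50.5,-80.2],[.4828,.0024,.0597],[178.3,-46.8,-70.9])]
r=lambda a,d:R.from_euler(a,d,degrees=True).as_matrix()
def fk(q,k,s4,s6,e):
    a1,d1,L2,a3,L4,d6=k
    A=r("z",q[0]); p=A@[a1,0,d1]; A=A@r("y",q[1]); p=p+A@[0,0,L2]
    A=A@r("y",-q[2]); p=p+A@[L4,0,a3]        # forearm along local x
    A=A@r("x",s4*q[3]); A=A@r("y",-q[4]); p=p+A@[d6,0,0]; A=A@r("x",s6*q[5])
    T=A@r("y",90)@r("z",e)                   # tool z along local x
    return p,T
LIM=np.array([[-176.03,176.03],[-82.01,121.73],[-58.28,71.71],[-173.87,95.51],[-174.79,-.11],[-173.66,173.66]])
if __name__=="__main__":
    best=None
    for s4,s6,e in itertools.product((1,-1),(1,-1),(0,90,180,-90)):
        def res(k): 
            o=[]
            for q,t,a in D:
                p,T=fk(q,k,s4,s6,e); o+=list((p-t)*1000)+list(100*(T-r("xyz",a)).ravel())
            return np.array(o)
        f=least_squares(res,[0.1,.4,.4,.0,.4,.2])
        if best is None or f.cost<best[0]: best=(f.cost,f.x,s4,s6,e,np.abs(res(f.x)).max())
    print(best); np.save("kin.npy",[*best[1],*best[2:5]])
E
python3 kin.py
```

```text
(np.float64(44569.91008434601), array([0.08781438, 0.26429413, 0.51477999, 0.23980966, 0.3202156 ,
       0.5980543 ]), -1, -1, -90, np.float64(162.971997248879))
```

```bash
python3 - <<'E'
s=open("kin.py").read()
s=s.replace("def fk(q,k,s4,s6,e):\n    a1,d1,L2,a3,L4,d6=k\n    A=r(\"z\",q[0])","def fk(q,k,s4,s6):\n    a1,d1,L2,a3,L4,d6,c,e=k\n    A=r(\"z\",q[0]+c*100)").replace('r("z",e)','r("z",e*100)')
s=s.replace("fk(q,k,s4,s6,e)","fk(q,k,s4,s6)").replace(".2])\n        if",".2,c0,e/100.])\n        if").replace("(0,90,180,-90)):","(0,90,180,-90)):\n      for c0 in(-.165,0.8,-1.,1.8):",1)
s=s.replace("best[2:5]","best[2:4]")
open("kin.py","w").write(s)
E
python3 kin.py
```

```text
(np.float64(8066.375041417519), array([ 0.17194265,  0.18418227,  0.47218339,  0.18077932,  0.29884994,
        0.41349029, -0.18112831,  2.55345616]), -1, -1, 90, np.float64(51.06236666352404))
```

```bash
sed -i 's/a1,d1,L2,a3,L4,d6,c,e=k/a1,d1,L2,a3,L4,d6,c,e,b,b2=k/; s/p=A@\[a1,0,d1\]/p=A@[a1,b,d1]/; s/p=p+A@\[d6,0,0\]/p=p+A@[d6,b2,0]/; s/c0,e\/100.\]/c0,e\/100.,-.1,0.]/; s/(-.165,0.8,-1.,1.8)/(0.,)/' kin.py; python3 kin.py
```

```text
(np.float64(0.512793405035249), array([ 1.96450897e-04,  1.97931908e-01,  6.02047332e-01, -4.30714618e-07,
        4.63325686e-01,  3.58839296e-01, -9.88838336e-05,  2.69963867e+00,
       -2.61541957e-04, -1.91456874e-01]), -1, -1, 180, np.float64(0.3847789253856315))
```

```bash
cat >> kin.py <<'E'
K=np.load("kin.npy") if __name__!="__main__" else None
def ik(t,T,q0):
    def f(q):
        p,A=fk(q,K[:10],*K[10:12]); return np.r_[(p-t)*1000,100*(A-T).ravel()]
    s=least_squares(f,np.clip(q0,LIM[:,0]+.01,LIM[:,1]-.01),bounds=(LIM[:,0],LIM[:,1]),x_scale=30,max_nfev=60); return s.x,np.sqrt(2*s.cost)
def target(p,edge,lean,az=0,flip=0,half=9.5,lat=0):
    "push pose turned by az about vertical; flip: camera under"
    Rt=R.from_euler("z",az,degrees=True).as_matrix()@tool_R(p,lean)
    if flip: Rt=Rt@np.diag([-1,-1,1.])
    return jw(edge,p)[0]-Rt@np.array([-half if flip else half,lat,19])/1000,Rt
E
sed -i 's/np.save("kin.npy",\[\*best\[1\],\*best\[2:4\]\])/np.save("kin.npy",[*best[1],*best[2:4]])/' kin.py
cat > srch.py <<'E'
from kin import *; p=np.load("jig.npy"); rng=np.random.default_rng(0)
for flip in(0,1):
  for az in (-30,-15,0,15,30):
    for lean in (30,38,45,52):
      sols=[]
      for i in range(14):
        q0=rng.uniform(LIM[:,0],LIM[:,1])
        q,e=ik(*target(p,[-50,8,44.5],lean,az,flip),q0)
        if e<.5 and not any(np.abs(q-s).max()<2 for s in sols): sols.append(q)
      for q in sols:
        q2,e2=ik(*target(p,[-105,8,44.5],lean,az,flip),q)
        print(flip,az,lean,q.round(0),"pre",q2.round(0),round(e2,1))
E
timeout 500 python3 srch.py
```

```text
0 -30 30 [ 30.  23. -43.  30. -49. -66.] pre [ 37.  23. -42.  25. -51. -69.] 0.0
0 -30 38 [ 33.  27. -42.  33. -54. -72.] pre [ 39.  27. -41.  28. -56. -74.] 0.0
0 -30 45 [ 35.  31. -42.  35. -59. -76.] pre [ 41.  31. -40.  29. -61. -77.] 0.0
0 -30 52 [ 37.  35. -41.  36. -63. -79.] pre [ 43.  36. -38.  30. -66. -80.] 0.0
0 -15 30 [ 31.  19. -52.  42. -41. -65.] pre [ 39.  20. -51.  36. -44. -67.] 0.0
0 -15 38 [ 34.  23. -53.  48. -46. -73.] pre [ 42.  23. -51.  40. -49. -74.] 0.0
0 -15 45 [ 36.  27. -53.  50. -51. -79.] pre [ 44.  27. -51.  42. -53. -79.] 0.0
0 -15 52 [ 39.  31. -53.  52. -56. -84.] pre [ 47.  32. -50.  43. -58. -83.] 0.0
1 -30 30 [ 30.  23. -43.  30. -49. 114.] pre [ 37.  23. -42.  25. -51. 111.] 0.0
1 -30 38 [ 33.  27. -42.  33. -54. 108.] pre [ 39.  27. -41.  28. -56. 106.] 0.0
1 -30 45 [ 35.  31. -42.  35. -59. 104.] pre [ 41.  31. -40.  29. -61. 103.] 0.0
1 -30 52 [ 37.  35. -41.  36. -63. 101.] pre [ 43.  36. -38.  30. -66. 100.] 0.0
1 -15 30 [ 31.  19. -52.  42. -41. 115.] pre [ 39.  20. -51.  36. -44. 113.] 0.0
1 -15 38 [ 34.  23. -53.  48. -46. 107.] pre [ 42.  23. -51.  40. -49. 106.] 0.0
1 -15 45 [ 36.  27. -53.  50. -51. 101.] pre [ 44.  27. -51.  42. -53. 101.] 0.0
1 -15 52 [ 39.  31. -53.  52. -56.  96.] pre [ 47.  32. -50.  43. -58.  97.] 0.0
```

```bash
cat > go.py <<'E'
from kin import *; from plant import ctrl; import sys
p=np.load("jig.npy"); o=ctrl.get_obs(); t,Rc=obs_pose(o); q=o["joint_pos"]
LEAN,AZ,LAT=48,-11,-21
Rj=R.from_euler("z",-p[2]).as_matrix(); tip=t+Rc@np.array([9.5,LAT,19])/1000-[p[0],p[1],0]
print(round(o["clock"],2),"lead",(Rj@tip*1000).round(1),"force jig",(Rj@o["force"]).round(1),"J",q.round(1),"op",round(o["opening"],4))
a=[float(v) for v in sys.argv[1:]]
for i in range(0,len(a),3):
    tt,T=target(p,a[i:i+3],LEAN,AZ,0,lat=LAT); q,e=ik(tt,T,q)
    print(a[i:i+3],"shift",(Rc.T@(tt-t)*1000).round(1),"rot",np.degrees(R.from_matrix(Rc.T@T).as_rotvec()).round(2),"J3",q[2].round(1),round(e,2))
E
python3 go.py -115 0 60 -100 0 44.5 -50 0 44.5
```

```text
4.87 lead [-109.4   47.8   53.2] force jig [-0.   0.5  0.2] J [ 44.5  24.7 -58.2  56.8 -50.5 -80.2] op 0.0614
[-115.0, 0.0, 60.0] shift [-1.9 44.3 -9.5] rot [-6.56  1.06  7.63] J3 -55.6 0.0
[-100.0, 0.0, 44.5] shift [-3.  43.7 12. ] rot [-6.56  1.06  7.63] J3 -57.3 0.0
[-50.0, 0.0, 44.5] shift [31.2 42.8 48.5] rot [-6.56  1.06  7.63] J3 -58.3 3.8
```

```bash
sed -i 's/LEAN,AZ,LAT=48,-11,-21/LEAN,AZ,LAT=49,-16,-21/' go.py; python3 go.py -115 0 60 -100 0 44.5 -50 0 44.5 -50 0 71.5
```

```text
4.87 lead [-109.4   47.8   53.2] force jig [-0.   0.5  0.2] J [ 44.5  24.7 -58.2  56.8 -50.5 -80.2] op 0.0614
[-115.0, 0.0, 60.0] shift [ -3.2  42.1 -10.4] rot [-10.34   2.    10.92] J3 -51.5 0.0
[-100.0, 0.0, 44.5] shift [-4.2 41.5 11.2] rot [-10.34   2.    10.92] J3 -53.1 0.0
[-50.0, 0.0, 44.5] shift [30.  40.7 47.6] rot [-10.34   2.    10.92] J3 -55.8 0.0
[-50.0, 0.0, 71.5] shift [49.7 41.2 29.2] rot [-10.34   2.    10.92] J3 -54.5 0.0
```

>>> {"api": "move_arm", "payload": {
  "motion": [
    [[-3,21,-10],[-5,1,5],1],
    [[-3,42,-10],[-10.3,2,10.9],1],
    [[-3,42,-10],[-10.3,2,10.9],1],
    [[-3,42,-10],[-10.3,2,10.9],1],
    [[-3,42,-10],[-10.3,2,10.9],1],
    [[-3,42,-10],[-10.3,2,10.9],1]
  ]
}}

```text
clock: 5.37
tool_pos: [0.4401, -0.0021, 0.0644]
orientation: [179.8, -49.1, -86.8]
force: [-0.1, -0.1, -0.3]
opening: 0.027
gripper_force: 0.0
```

```bash
python3 go.py -100 0 44.5 -80 0 44.5 -50 0 44.5
```

```text
5.37 lead [-114.   -0.   59.] force jig [ 0.1 -0.2 -0.3] J [ 49.7  27.5 -51.7  37.9 -57.3 -81. ] op 0.027
[-100.0, 0.0, 44.5] shift [-2.2 -3.9 19.7] rot [-0.09 -0.06  0.28] J3 -53.1 0.0
[-80.0, 0.0, 44.5] shift [10.4 -9.4 34.2] rot [-0.09 -0.06  0.28] J3 -54.2 0.0
[-50.0, 0.0, 44.5] shift [ 29.3 -17.5  56. ] rot [-0.09 -0.06  0.28] J3 -55.8 0.0
```

>>> {"api": "move_arm", "payload": {
  "motion": [
    [[-1,-2,10],[0,0,0],1],
    [[-2,-4,20],[0,0,0.3],1],
    [[1,-5.3,23.4],[0,0,0.3],1],
    [[4.2,-6.6,27],[0,0,0.3],1],
    [[7.3,-8,30.6],[0,0,0.3],1],
    [[10.4,-9.4,34.2],[0,0,0.3],1],
    [[10.4,-9.4,34.2],[0,0,0.3],1]
  ]
}}

```text
clock: 5.95
tool_pos: [0.4505, -0.0354, 0.0497]
orientation: [-179.9, -49.1, -87.4]
force: [0.5, 0.1, -0.6]
opening: 0.0007
gripper_force: 0.0
```

```bash
python3 go.py -80 0 44.5 -70 0 44.5 -60 0 44.5 -50 0 44.5
```

```text
5.95 lead [-79.1  -1.   44.5] force jig [ 0.1  0.5 -0.6] J [ 44.4  28.4 -54.3  44.1 -54.1 -83.4] op 0.0007
[-80.0, 0.0, 44.5] shift [-0.7 -0.7 -0.9] rot [ 0.1  -0.09 -0.16] J3 -54.2 0.0
[-70.0, 0.0, 44.5] shift [ 5.6 -3.4  6.4] rot [ 0.1  -0.09 -0.16] J3 -54.8 0.0
[-60.0, 0.0, 44.5] shift [11.9 -6.2 13.6] rot [ 0.1  -0.09 -0.16] J3 -55.3 0.0
[-50.0, 0.0, 44.5] shift [18.2 -9.  20.9] rot [ 0.1  -0.09 -0.16] J3 -55.8 0.0
```

>>> {"api": "move_arm", "payload": {
  "motion": [
    [[1.3,-0.5,1.5],[0,0,0],1],
    [[2.5,-1.1,2.9],[0,0,0],1],
    [[3.8,-1.6,4.4],[0,0,0],1],
    [[5,-2.2,5.8],[0,0,0],1],
    [[6.3,-2.7,7.3],[0,0,0],1],
    [[7.6,-3.3,8.7],[0,0,0],1],
    [[8.8,-3.8,10.2],[0,0,0],1],
    [[10.1,-4.4,11.6],[0,0,0],1],
    [[11.4,-4.9,13.1],[0,0,0],1],
    [[11.4,-4.9,13.1],[0,0,0],1]
  ]
}}

```text
clock: 6.78
tool_pos: [0.4562, -0.0519, 0.0494]
orientation: [-179.9, -49.1, -87.4]
force: [-0.8, 0.8, -0.0]
opening: 0.0004
gripper_force: 0.3
```

```bash
python3 go.py -56 0 44.5 -53 0 44.5 -50 0 44.5 -47 0 44.5
```

```text
6.78 lead [-61.6  -0.9  44.2] force jig [-1.  -0.5 -0. ] J [ 41.6  28.2 -55.2  47.1 -53.4 -83.7] op 0.0004
[-56.0, 0.0, 44.5] shift [ 3.6 -2.4  3.7] rot [ 0.09 -0.1  -0.14] J3 -55.5 0.0
[-53.0, 0.0, 44.5] shift [ 5.5 -3.2  5.8] rot [ 0.09 -0.1  -0.14] J3 -55.6 0.0
[-50.0, 0.0, 44.5] shift [ 7.4 -4.1  8. ] rot [ 0.09 -0.1  -0.14] J3 -55.8 0.0
[-47.0, 0.0, 44.5] shift [ 9.3 -4.9 10.2] rot [ 0.09 -0.1  -0.14] J3 -55.9 0.0
```

>>> {"api": "move_arm", "payload": {
  "motion": [
    [[1,-0.4,1.1],[0,0,0],1],
    [[1.9,-0.8,2.2],[0,0,0],1],
    [[2.8,-1.2,3.3],[0,0,0],1],
    [[3.8,-1.6,4.4],[0,0,0],1],
    [[3.8,-1.6,4.4],[0,0,0],1]
  ]
}}

```text
clock: 7.2
tool_pos: [0.4581, -0.0576, 0.0494]
orientation: [-179.9, -49.1, -87.4]
force: [0.3, 0.3, -0.6]
opening: 0.0002
gripper_force: 0.6
```

```bash
python3 go.py
```

```text
7.2 lead [-55.6  -1.   44.2] force jig [-0.2  0.3 -0.6] J [ 40.6  28.1 -55.5  48.1 -53.2 -83.8] op 0.0002
```

>>> {"api": "move_arm", "payload": {
  "motion": [
    [[0.6,-0.3,0.7],[0,0,0],1],
    [[1.2,-0.5,1.5],[0,0,0],1],
    [[1.9,-0.8,2.2],[0,0,0],1],
    [[1.9,-0.8,2.2],[0,0,0],1]
  ]
}}

```text
clock: 7.53
tool_pos: [0.459, -0.0604, 0.0494]
orientation: [-179.9, -49.1, -87.4]
force: [0.1, 0.8, -0.3]
opening: 0.0006
gripper_force: 0.7
```

```bash
python3 go.py
```

```text
7.53 lead [-52.7  -1.   44.2] force jig [-0.7  0.4 -0.3] J [ 40.2  28.1 -55.6  48.6 -53.1 -83.8] op 0.0006
```

>>> {"api": "move_arm", "payload": {
  "motion": [
    [[0.6,-0.3,0.7],[0,0,0],1],
    [[1.2,-0.5,1.5],[0,0,0],1],
    [[1.2,-0.5,1.5],[0,0,0],1]
  ]
}}

```text
clock: 7.78
tool_pos: [0.4602, -0.0614, 0.0493]
orientation: [-179.9, -49.0, -87.4]
force: [-3.1, 5.0, 2.0]
opening: 0.0003
gripper_force: 3.2
```

>>> {"api": "move_arm", "payload": {
  "motion": [
    [[0.6,-0.3,0.7],[0,0,0],1],
    [[0.6,-0.3,0.7],[0,0,0],1]
  ]
}}

```text
clock: 7.95
tool_pos: [0.461, -0.0616, 0.0493]
orientation: [-179.8, -49.0, -87.4]
force: [-3.6, 8.7, 2.1]
opening: 0.0006
gripper_force: 4.8
```

```bash
python3 go.py
```

```text
7.95 lead [-50.9   0.5  44. ] force jig [-9.4 -0.5  2.1] J [ 39.7  28.  -55.7  49.2 -52.9 -83.9] op 0.0006
```

Contact at lead x ≈ -51 with 9 N, so blank 1 is home. I'll retreat and take the next layer.

>>> {"api": "move_arm", "payload": {
  "motion": [
    [[-8,3.4,-9],[0,0,0],1],
    [[-16,7,-18],[0,0,0],1],
    [[-9,7,-24],[0,0,0],1],
    [[-9,7,-24],[0,0,0],1],
    [[-9,7,-24],[0,0,0],1]
  ]
}}

```text
clock: 8.37
tool_pos: [0.452, -0.0395, 0.0587]
orientation: [-179.9, -49.1, -87.4]
force: [1.0, -1.5, -0.3]
opening: 0.0004
gripper_force: 0.0
```

```bash
python3 go.py -60 0 53.5 -53 0 53.5 -51 0 53.5
```

```text
8.37 lead [-74.8  -0.9  53.5] force jig [ 1.7  0.5 -0.3] J [ 43.9  27.4 -54.2  44.  -54.9 -82.4] op 0.0004
[-60.0, 0.0, 53.5] shift [ 9.2 -5.  10.5] rot [ 0.04 -0.08 -0.15] J3 -54.9 0.0
[-53.0, 0.0, 53.5] shift [13.6 -6.9 15.6] rot [ 0.04 -0.08 -0.15] J3 -55.2 0.0
[-51.0, 0.0, 53.5] shift [14.9 -7.5 17. ] rot [ 0.04 -0.08 -0.15] J3 -55.3 0.0
```

>>> {"api": "move_arm", "payload": {
  "motion": [
    [[1.9,-0.8,2.2],[0,0,0],1],
    [[3.8,-1.6,4.4],[0,0,0],1],
    [[5.7,-2.5,6.5],[0,0,0],1],
    [[7.6,-3.3,8.7],[0,0,0],1],
    [[9.3,-4,10.7],[0,0,0],1],
    [[10.6,-4.6,12.2],[0,0,0],1],
    [[11.9,-5.1,13.7],[0,0,0],1],
    [[13,-5.6,15],[0,0,0],1],
    [[13,-5.6,15],[0,0,0],1]
  ]
}}

```text
clock: 9.12
tool_pos: [0.4583, -0.0592, 0.0582]
orientation: [-179.9, -49.1, -87.4]
force: [-0.2, 0.5, -0.8]
opening: 0.0003
gripper_force: 0.1
```

>>> {"api": "move_arm", "payload": {
  "motion": [
    [[0.6,-0.3,0.7],[0,0,0],1],
    [[1.2,-0.5,1.5],[0,0,0],1],
    [[1.2,-0.5,1.5],[0,0,0],1]
  ]
}}

```text
clock: 9.37
tool_pos: [0.4594, -0.0602, 0.0581]
orientation: [-179.9, -49.0, -87.4]
force: [-2.3, 4.6, 0.7]
opening: 0.0002
gripper_force: 2.3
```

```bash
python3 go.py
```

```text
9.37 lead [-52.8  -0.6  52.8] force jig [-5.1 -0.6  0.7] J [ 40.4  27.1 -55.3  47.7 -53.9 -82.7] op 0.0002
```

>>> {"api": "move_arm", "payload": {
  "motion": [
    [[0.6,-0.3,0.7],[0,0,0],1],
    [[0.6,-0.3,0.7],[0,0,0],1]
  ]
}}

```text
clock: 9.53
tool_pos: [0.4602, -0.0604, 0.058]
orientation: [-179.8, -49.0, -87.4]
force: [-2.1, 7.7, 1.6]
opening: 0.0006
gripper_force: 3.6
```

>>> {"api": "move_arm", "payload": {
  "motion": [
    [[0.6,-0.3,0.7],[0,0,0],1],
    [[0.6,-0.3,0.7],[0,0,0],1]
  ]
}}

```text
clock: 9.7
tool_pos: [0.4611, -0.0606, 0.0579]
orientation: [-179.8, -48.9, -87.4]
force: [-2.4, 10.1, 1.8]
opening: 0.0003
gripper_force: 5.0
```

```bash
python3 go.py
python3 - <<'E'
from plant import ctrl; import cv2,numpy as np
s=ctrl.snapshot("side")["color"][165:230,255:330]; t=ctrl.snapshot("top")["color"][180:245,325:375]
a=cv2.resize(s,None,fx=6.5,fy=6.5,interpolation=cv2.INTER_CUBIC); b=cv2.resize(t,(325,422),interpolation=cv2.INTER_CUBIC)
cv2.imwrite("pics/m1.png",np.hstack([a[:422],b])[:, :800])
E
```

```text
9.7 lead [-51.9   0.9  52.7] force jig [-10.3   0.9   1.8] J [ 40.2  27.1 -55.3  48.1 -53.8 -82.7] op 0.0003
```

View pics/m1.png

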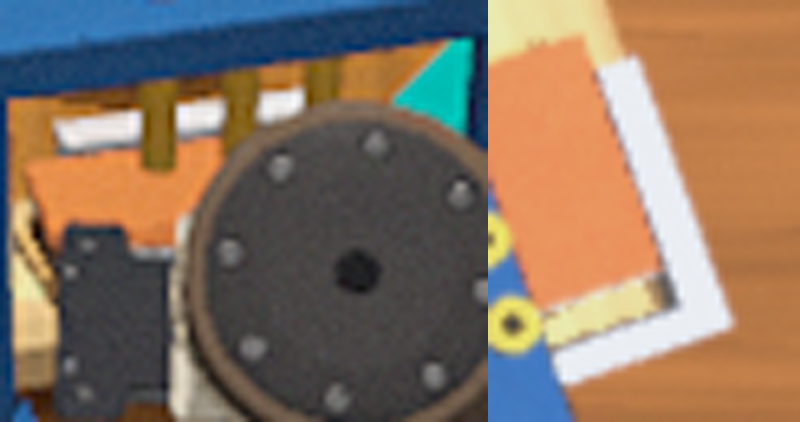

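The top crop shows blank 4 near the fence at (660,270) but slightly twisted. The arm hides the side view. On to layer 3.

>>> {"api": "move_arm", "payload": {
  "motion": [
    [[-8,3.4,-9],[0,0,0],1],
    [[-16,7,-18],[0,0,0],1],
    [[-8.5,7,-24.5],[0,0,0],1],
    [[-8.5,7,-24.5],[0,0,0],1],
    [[-8.5,7,-24.5],[0,0,0],1]
  ]
}}

```text
clock: 10.22
tool_pos: [0.4517, -0.0389, 0.0682]
orientation: [-179.9, -49.1, -87.4]
force: [0.1, -0.0, 0.4]
opening: -0.0001
gripper_force: 0.0
```

```bash
python3 go.py -70 0 62.5 -56 0 62.5
```

```text
10.22 lead [-75.4  -1.   63. ] force jig [0.  0.  0.4] J [ 44.3  26.4 -53.7  43.  -56.  -81.2] op -0.0001
[-70.0, 0.0, 62.5] shift [ 3.  -2.5  4. ] rot [ 0.03 -0.08 -0.15] J3 -54.0 0.0
[-56.0, 0.0, 62.5] shift [11.8 -6.3 14.2] rot [ 0.03 -0.08 -0.15] J3 -54.7 0.0
```

Same profile, to about -55, then feeling forward.

>>> {"api": "move_arm", "payload": {
  "motion": [
    [[1.9,-0.8,2.2],[0,0,0],1],
    [[3.8,-1.6,4.4],[0,0,0],1],
    [[5.7,-2.5,6.5],[0,0,0],1],
    [[7.6,-3.3,8.7],[0,0,0],1],
    [[9.3,-4,10.7],[0,0,0],1],
    [[10.6,-4.6,12.2],[0,0,0],1],
    [[11.9,-5.1,13.7],[0,0,0],1],
    [[13,-5.6,15],[0,0,0],1],
    [[13,-5.6,15],[0,0,0],1]
  ]
}}

```text
clock: 10.97
tool_pos: [0.458, -0.0588, 0.0678]
orientation: [-179.9, -49.1, -87.4]
force: [0.2, -0.3, -0.3]
opening: 0.0004
gripper_force: 0.0
```

>>> {"api": "move_arm", "payload": {
  "motion": [
    [[0.6,-0.3,0.7],[0,0,0],1],
    [[1.2,-0.5,1.5],[0,0,0],1],
    [[1.2,-0.5,1.5],[0,0,0],1]
  ]
}}

```text
clock: 11.22
tool_pos: [0.4586, -0.0604, 0.0677]
orientation: [-179.9, -49.1, -87.4]
force: [-0.2, -0.6, -0.4]
opening: 0.0005
gripper_force: 0.0
```

>>> {"api": "move_arm", "payload": {
  "motion": [
    [[0.6,-0.3,0.7],[0,0,0],1],
    [[0.6,-0.3,0.7],[0,0,0],1]
  ]
}}

```text
clock: 11.38
tool_pos: [0.459, -0.0612, 0.0677]
orientation: [-179.9, -49.1, -87.4]
force: [-0.4, 0.2, -0.3]
opening: 0.0004
gripper_force: 0.0
```

```bash
python3 go.py
```

```text
11.38 lead [-51.9  -1.3  62.5] force jig [-0.3 -0.3 -0.3] J [ 40.7  26.1 -54.9  46.7 -54.9 -81.4] op 0.0004
```

>>> {"api": "move_arm", "payload": {
  "motion": [
    [[0.6,-0.3,0.7],[0,0,0],1],
    [[0.6,-0.3,0.7],[0,0,0],1]
  ]
}}

```text
clock: 11.55
tool_pos: [0.4593, -0.0622, 0.0677]
orientation: [-179.9, -49.1, -87.4]
force: [-0.1, -0.2, -0.3]
opening: 0.0003
gripper_force: 0.0
```

>>> {"api": "move_arm", "payload": {
  "motion": [
    [[0.6,-0.3,0.7],[0,0,0],1],
    [[0.6,-0.3,0.7],[0,0,0],1]
  ]
}}

```text
clock: 11.72
tool_pos: [0.4596, -0.0631, 0.0677]
orientation: [-179.9, -49.1, -87.4]
force: [-0.1, 1.0, -0.7]
opening: 0.0005
gripper_force: 0.0
```

>>> {"api": "move_arm", "payload": {
  "motion": [
    [[0.6,-0.3,0.7],[0,0,0],1],
    [[0.6,-0.3,0.7],[0,0,0],1]
  ]
}}

```text
clock: 11.88
tool_pos: [0.4601, -0.0639, 0.0676]
orientation: [-179.9, -49.1, -87.4]
force: [-0.9, 1.1, -0.1]
opening: 0.0006
gripper_force: 0.6
```

```bash
python3 go.py
```

```text
11.88 lead [-49.   -1.1  62.4] force jig [-1.3 -0.5 -0.1] J [ 40.2  26.1 -55.   47.2 -54.8 -81.4] op 0.0006
```

>>> {"api": "move_arm", "payload": {
  "motion": [
    [[0.6,-0.3,0.7],[0,0,0],1],
    [[0.6,-0.3,0.7],[0,0,0],1]
  ]
}}

```text
clock: 12.05
tool_pos: [0.4605, -0.0643, 0.0674]
orientation: [-179.9, -49.0, -87.4]
force: [-4.5, 6.7, 1.0]
opening: 0.0008
gripper_force: 3.7
```

>>> {"api": "move_arm", "payload": {
  "motion": [
    [[0.6,-0.3,0.7],[0,0,0],1],
    [[0.6,-0.3,0.7],[0,0,0],1]
  ]
}}

```text
clock: 12.22
tool_pos: [0.4608, -0.0647, 0.0672]
orientation: [-179.9, -48.9, -87.4]
force: [-12.9, 14.8, 4.8]
opening: 0.0004
gripper_force: 8.4
```

```bash
python3 go.py
```

```text
12.22 lead [-48.1  -0.7  61.9] force jig [-18.1  -7.4   4.8] J [ 39.9  26.1 -55.1  47.5 -54.6 -81.5] op 0.0004
```

Blank 3 stops hard at about -48.5. Blanks 1 and 2 stopped softly 2–3 mm earlier, so I'll revisit them after blank 4.

>>> {"api": "move_arm", "payload": {
  "motion": [
    [[-5,2,-6],[0,0,0],1],
    [[-9.5,4.1,-10.9],[0,0,0],1],
    [[-2,4.1,-17],[0,0,0],1],
    [[0.5,3,-14],[0,0,0],1],
    [[1.8,2.5,-12.7],[0,0,0],1],
    [[1.8,2.5,-12.7],[0,0,0],1]
  ]
}}

```text
clock: 12.72
tool_pos: [0.4577, -0.0581, 0.0776]
orientation: [-179.9, -49.1, -87.4]
force: [0.3, 0.3, 0.2]
opening: 0.0006
gripper_force: 0.0
```

```bash
python3 go.py
```

```text
12.72 lead [-55.3  -1.6  72.3] force jig [-0.2  0.4  0.2] J [ 41.5  25.1 -54.3  45.2 -56.2 -80.2] op 0.0006
```

>>> {"api": "move_arm", "payload": {
  "motion": [
    [[0.4,-0.3,1.2],[0,0,0],1],
    [[1,-0.6,1.9],[0,0,0],1],
    [[1.9,-1,2.9],[0,0,0],1],
    [[2.8,-1.4,4],[0,0,0],1],
    [[2.8,-1.4,4],[0,0,0],1]
  ]
}}

```text
clock: 13.13
tool_pos: [0.4593, -0.0627, 0.0768]
orientation: [-179.9, -49.1, -87.4]
force: [-0.2, 0.4, -0.1]
opening: 0.0006
gripper_force: 0.0
```

>>> {"api": "move_arm", "payload": {
  "motion": [
    [[0.6,-0.3,0.7],[0,0,0],1],
    [[0.6,-0.3,0.7],[0,0,0],1]
  ]
}}

```text
clock: 13.3
tool_pos: [0.4598, -0.0633, 0.0768]
orientation: [-179.9, -49.1, -87.4]
force: [0.6, 0.2, 0.2]
opening: 0.0001
gripper_force: 0.0
```

>>> {"api": "move_arm", "payload": {
  "motion": [
    [[0.6,-0.3,0.7],[0,0,0],1],
    [[0.6,-0.3,0.7],[0,0,0],1]
  ]
}}

```text
clock: 13.47
tool_pos: [0.4601, -0.0641, 0.0768]
orientation: [-179.9, -49.1, -87.4]
force: [-0.5, 1.3, 0.5]
opening: 0.0007
gripper_force: 0.6
```

```bash
python3 go.py
```

```text
13.47 lead [-48.8  -1.2  71.5] force jig [-1.4 -0.1  0.5] J [ 40.4  25.1 -54.6  46.3 -55.8 -80.2] op 0.0007
```

>>> {"api": "move_arm", "payload": {
  "motion": [
    [[0.6,-0.3,0.7],[0,0,0],1],
    [[0.6,-0.3,0.7],[0,0,0],1]
  ]
}}

```text
clock: 13.63
tool_pos: [0.4604, -0.0646, 0.0765]
orientation: [-179.9, -49.0, -87.4]
force: [-6.1, 5.7, 0.5]
opening: 0.0005
gripper_force: 3.8
```

>>> {"api": "move_arm", "payload": {
  "motion": [
    [[0.6,-0.3,0.7],[0,0,0],1],
    [[0.6,-0.3,0.7],[0,0,0],1]
  ]
}}

```text
clock: 13.8
tool_pos: [0.4606, -0.065, 0.0762]
orientation: [-179.9, -48.9, -87.4]
force: [-12.4, 13.1, 3.2]
opening: 0.0002
gripper_force: 8.0
```

```bash
python3 go.py
```

```text
13.8 lead [-47.8  -1.   70.9] force jig [-16.3  -7.5   3.2] J [ 40.2  25.1 -54.7  46.5 -55.6 -80.3] op 0.0002
```

Blank 4 is home (-48). Now back to layer 2.

>>> {"api": "move_arm", "payload": {
  "motion": [
    [[-6,2.7,-7],[0,0,0],1],
    [[-12.6,5.4,-14.5],[0,0,0],1],
    [[-19,5.4,-8.5],[0,0,0],1],
    [[-26,5.4,-3],[0,0,0],1],
    [[-26,5.4,-3],[0,0,0],1],
    [[-26,5.4,-3],[0,0,0],1]
  ]
}}

```text
clock: 14.3
tool_pos: [0.454, -0.0477, 0.0586]
orientation: [179.9, -49.2, -87.3]
force: [0.7, 0.2, -0.5]
opening: 0.0003
gripper_force: 0.0
```

```bash
python3 go.py
```

```text
14.3 lead [-66.3  -1.7  53.4] force jig [ 0.1  0.7 -0.5] J [ 42.7  27.3 -54.6  45.2 -54.6 -82.4] op 0.0003
```

>>> {"api": "move_arm", "payload": {
  "motion": [
    [[1.6,-0.7,1.8],[0,0,0],1],
    [[3.2,-1.4,3.6],[0,0,0],1],
    [[4.8,-2.1,5.5],[0,0,0],1],
    [[6.4,-2.8,7.3],[0,0,0],1],
    [[7.6,-3.3,8.7],[0,0,0],1],
    [[8.8,-3.8,10.2],[0,0,0],1],
    [[8.8,-3.8,10.2],[0,0,0],1]
  ]
}}

```text
clock: 14.88
tool_pos: [0.4591, -0.0603, 0.0592]
orientation: [-179.9, -49.1, -87.4]
force: [-1.2, 1.0, 0.1]
opening: 0.0005
gripper_force: 0.5
```

>>> {"api": "move_arm", "payload": {
  "motion": [
    [[0.6,-0.3,0.7],[0,0,0],1],
    [[1.2,-0.5,1.5],[0,0,0],1],
    [[1.2,-0.5,1.5],[0,0,0],1]
  ]
}}

```text
clock: 15.13
tool_pos: [0.4603, -0.061, 0.0589]
orientation: [-179.8, -49.0, -87.4]
force: [-2.9, 7.0, 2.0]
opening: 0.0008
gripper_force: 3.3
```

```bash
python3 go.py
```

```text
15.13 lead [-51.7  -0.   53.7] force jig [-7.5 -0.5  2. ] J [ 40.2  27.  -55.3  47.9 -53.9 -82.6] op 0.0008
```

>>> {"api": "move_arm", "payload": {
  "motion": [
    [[0.6,-0.3,0.7],[0,0,0],1],
    [[1.2,-0.5,1.5],[0,0,0],1],
    [[1.2,-0.5,1.5],[0,0,0],1]
  ]
}}

```text
clock: 15.38
tool_pos: [0.462, -0.0614, 0.0589]
orientation: [-179.7, -48.9, -87.4]
force: [-4.4, 13.4, 5.3]
opening: 0.0006
gripper_force: 6.5
```

```bash
python3 go.py
```

```text
15.38 lead [-50.8   1.6  53.6] force jig [-14.1   0.2   5.3] J [ 40.   27.  -55.3  48.3 -53.8 -82.6] op 0.0006
```

>>> {"api": "move_arm", "payload": {
  "motion": [
    [[-12.6,5.4,-14.5],[0,0,0],1],
    [[-25,11,-29],[0,0,0],1],
    [[-38,16,-44],[0,0,0],1],
    [[-38,16,-60],[0,0,0],1],
    [[-38,16,-80],[0,0,0],1],
    [[-38,16,-90],[0,0,0],1],
    [[-38,16,-90],[0,0,0],1]
  ]
}}

```text
clock: 15.97
tool_pos: [0.4407, 0.0303, 0.0898]
orientation: [-179.7, -49.0, -87.4]
force: [0.7, 0.5, -1.3]
opening: 0.0004
gripper_force: 0.0
```

```bash
python3 go.py -70 5 53.5
python3 - <<'E'
from plant import ctrl; import cv2,numpy as np,pickle
w=ctrl.snapshot("wrist"); pickle.dump(w,open("w3.pkl","wb")); s=ctrl.snapshot("side")["color"]; t=ctrl.snapshot("top")["color"][185:245,330:370]
from h import *
p=np.load("jig.npy"); u=project(w,jw(np.array([[-50,0,58.]]),p))[0]; print(u)
x0=int(np.clip(u[0]-100,0,360)); y0=int(np.clip(u[1]-70,0,300)); print(x0,y0)
a=cv2.resize(w["color"][y0:y0+120,x0:x0+200],(800,480),interpolation=cv2.INTER_CUBIC)
cv2.imwrite("pics/m2.png",a)
E
```

```text
15.97 lead [-144.5   11.    84.6] force jig [-0.3  0.9 -1.3] J [ 53.1  26.  -47.3  33.  -62.5 -78.3] op 0.0004
[-70.0, 5.0, 53.5] shift [ 24.6 -14.7  75.6] rot [-0.1   0.03 -0.15] J3 -53.8 0.0
[233.63634972 147.82127175]
133 77
```

View pics/m2.png

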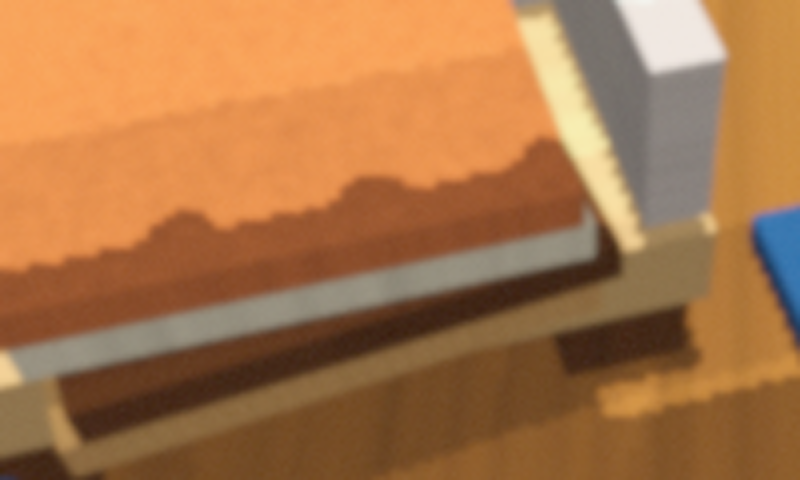

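Blanks 3 and 4 are flush together. Blanks 1 and 2 are twisted, with their +y corners (left, around (75,450)) sticking out. I'll open the gripper so the leading finger sits at y≈+42 and push those corners.

```bash
sed -i 's/LEAN,AZ,LAT=49,-16,-21/LEAN,AZ,LAT=49,-16,-64.5/' go.py; python3 go.py -85 42 44.5 -72 42 44.5 -49 42 44.5
```

```text
16.12 lead [-129.8   50.4   83.7] force jig [ 0.   0.4 -1. ] J [ 52.9  26.1 -47.6  33.1 -62.3 -78.3] op 0.0007
[-85.0, 42.0, 44.5] shift [ 0.3 -4.3 60.1] rot [ 0.11 -0.12 -0.13] J3 -53.3 0.0
[-72.0, 42.0, 44.5] shift [ 8.5 -7.9 69.5] rot [ 0.11 -0.12 -0.13] J3 -54.0 0.0
[-49.0, 42.0, 44.5] shift [ 22.9 -14.3  86.2] rot [ 0.11 -0.12 -0.13] J3 -55.2 0.0
```

>>> {"api": "move_arm", "payload": {
  "motion": [
    [[0,-1,15],[0,0,0],0],
    [[0,-2,30],[0,0,0],0],
    [[0,-3,45],[0,0,0],0],
    [[0,-4,60],[0,0,0],0],
    [[0,-4,60],[0,0,0],0],
    [[0,-4,60],[0,0,0],0],
    [[0,-4,60],[0,0,0],0],
    [[4,-6,65],[0,0,0],0],
    [[8.5,-8,69.5],[0,0,0],0],
    [[8.5,-8,69.5],[0,0,0],0]
  ]
}}

```text
clock: 16.95
tool_pos: [0.4505, -0.0304, 0.0504]
orientation: [-179.9, -49.1, -87.4]
force: [0.4, -0.6, 0.3]
opening: 0.0614
gripper_force: 0.0
```

```bash
python3 go.py -60 42 44.5 -54 42 44.5
```

```text
16.95 lead [-71.7  42.3  45.2] force jig [0.7 0.2 0.3] J [ 45.   28.5 -53.8  43.4 -54.5 -83.1] op 0.0614
[-60.0, 42.0, 44.5] shift [ 7.1 -2.9  9.1] rot [ 0.09 -0.1  -0.15] J3 -54.7 0.0
[-54.0, 42.0, 44.5] shift [10.9 -4.6 13.5] rot [ 0.09 -0.1  -0.15] J3 -55.0 0.0
```

>>> {"api": "move_arm", "payload": {
  "motion": [
    [[0,0,0],[0,0,0],0],
    [[0,0,0],[0,0,0],0],
    [[0,0,0],[0,0,0],0],
    [[0,0,0],[0,0,0],0],
    [[0.7,-0.5,2.1],[0,0,0],0],
    [[2,-1,3.6],[0,0,0],0],
    [[3.3,-1.6,5],[0,0,0],0],
    [[4.6,-2.1,6.5],[0,0,0],0],
    [[5.9,-2.6,8],[0,0,0],0],
    [[7.1,-3,9.1],[0,0,0],0]
  ]
}}

```text
clock: 17.78
tool_pos: [0.454, -0.0413, 0.0495]
orientation: [-179.9, -49.1, -87.4]
force: [0.0, 1.2, 0.3]
opening: 0.0874
gripper_force: 0.0
```

>>> {"api": "move_arm", "payload": {
  "motion": [
    [[0.6,-0.3,0.7],[0,0,0],0],
    [[1.3,-0.5,1.5],[0,0,0],0],
    [[2.5,-1.1,2.9],[0,0,0],0],
    [[3.8,-1.6,4.4],[0,0,0],0],
    [[3.8,-1.6,4.4],[0,0,0],0]
  ]
}}

```text
clock: 18.2
tool_pos: [0.4566, -0.0461, 0.0494]
orientation: [-179.9, -49.0, -87.4]
force: [0.1, 3.3, 0.8]
opening: 0.0879
gripper_force: 1.4
```

```bash
python3 go.py -52 42 44.5
```

```text
18.2 lead [-55.   43.1  44.3] force jig [-3.   1.2  0.8] J [ 42.3  28.3 -54.8  46.3 -53.6 -83.5] op 0.0879
[-52.0, 42.0, 44.5] shift [2.4 0.3 2.2] rot [-0.   -0.03 -0.12] J3 -55.1 0.0
```

>>> {"api": "move_arm", "payload": {
  "motion": [
    [[0.6,-0.3,0.7],[0,0,0],0],
    [[1.3,-0.5,1.5],[0,0,0],0],
    [[1.9,-0.8,2.2],[0,0,0],0],
    [[1.9,-0.8,2.2],[0,0,0],0]
  ]
}}

```text
clock: 18.53
tool_pos: [0.4581, -0.0481, 0.0494]
orientation: [-179.8, -49.0, -87.4]
force: [1.8, 4.8, 1.5]
opening: 0.0873
gripper_force: 2.4
```

>>> {"api": "move_arm", "payload": {
  "motion": [
    [[0.6,-0.3,0.7],[0,0,0],0],
    [[1.3,-0.5,1.5],[0,0,0],0],
    [[1.3,-0.5,1.5],[0,0,0],0]
  ]
}}

```text
clock: 18.78
tool_pos: [0.4588, -0.0499, 0.0494]
orientation: [-179.8, -49.0, -87.4]
force: [1.2, 5.5, 0.9]
opening: 0.0875
gripper_force: 2.4
```

```bash
python3 go.py
```

```text
18.78 lead [-50.7  44.   44.2] force jig [-4.8  2.9  0.9] J [ 41.6  28.2 -55.   47.2 -53.4 -83.6] op 0.0875
```

>>> {"api": "move_arm", "payload": {
  "motion": [
    [[0.6,-0.3,0.7],[0,0,0],0],
    [[1.3,-0.5,1.5],[0,0,0],0],
    [[1.3,-0.5,1.5],[0,0,0],0]
  ]
}}

```text
clock: 19.03
tool_pos: [0.4593, -0.052, 0.0494]
orientation: [-179.8, -49.0, -87.4]
force: [1.7, 4.6, 0.5]
opening: 0.0877
gripper_force: 2.3
```

```bash
python3 go.py
```

```text
19.03 lead [-48.5  43.8  44.3] force jig [-3.8  3.   0.5] J [ 41.3  28.2 -55.1  47.5 -53.3 -83.6] op 0.0877
```

>>> {"api": "move_arm", "payload": {
  "motion": [
    [[0.6,-0.3,0.7],[0,0,0],0],
    [[0.6,-0.3,0.7],[0,0,0],0]
  ]
}}

```text
clock: 19.2
tool_pos: [0.4597, -0.0524, 0.0493]
orientation: [-179.8, -48.9, -87.3]
force: [-3.4, 10.2, 3.2]
opening: 0.0879
gripper_force: 5.6
```

```bash
python3 go.py
```

```text
19.2 lead [-48.   44.1  44.2] force jig [-10.8   0.1   3.2] J [ 41.1  28.2 -55.1  47.7 -53.3 -83.6] op 0.0879
```

>>> {"api": "move_arm", "payload": {
  "motion": [
    [[0.5,-0.2,0.6],[0,0,0],0],
    [[0.5,-0.2,0.6],[0,0,0],0]
  ]
}}

```text
clock: 19.37
tool_pos: [0.46, -0.0527, 0.0492]
orientation: [-179.8, -48.9, -87.3]
force: [-8.1, 16.1, 5.8]
opening: 0.0874
gripper_force: 8.9
```

>>> {"api": "move_arm", "payload": {
  "motion": [
    [[-8,3.4,-9],[0,0,0],0],
    [[-13,5.4,-15],[0,0,0],0],
    [[-6.2,5.4,-21],[0,0,0],0],
    [[-6.2,5.4,-21],[0,0,0],0]
  ]
}}

```text
clock: 19.7
tool_pos: [0.4524, -0.0352, 0.0596]
orientation: [-179.9, -49.1, -87.4]
force: [0.4, 0.4, 0.5]
opening: 0.0875
gripper_force: 0.0
```

```bash
python3 go.py
```

```text
19.7 lead [-66.6  42.6  54.4] force jig [-0.2  0.5  0.5] J [ 44.5  27.5 -53.7  43.4 -55.3 -82.1] op 0.0875
```

Blank 1 is firmly home. Now blank 2 at y≈42.

>>> {"api": "move_arm", "payload": {
  "motion": [
    [[1.5,-0.7,2.1],[0,0,0],0],
    [[3,-1.4,4],[0,0,0],0],
    [[4.5,-2,5.8],[0,0,0],0],
    [[6,-2.7,7.6],[0,0,0],0],
    [[7.3,-3.2,9.1],[0,0,0],0],
    [[8.6,-3.8,10.6],[0,0,0],0],
    [[9.9,-4.4,12],[0,0,0],0],
    [[9.9,-4.4,12],[0,0,0],0]
  ]
}}

```text
clock: 20.37
tool_pos: [0.4573, -0.0513, 0.0582]
orientation: [-179.9, -49.1, -87.4]
force: [-0.2, 0.3, -0.1]
opening: 0.0879
gripper_force: 0.0
```

```bash
python3 go.py
```

```text
20.37 lead [-49.7  42.1  53. ] force jig [-0.3 -0.1 -0.1] J [ 41.9  27.4 -54.6  46.1 -54.4 -82.4] op 0.0879
```

>>> {"api": "move_arm", "payload": {
  "motion": [
    [[0.6,-0.3,0.7],[0,0,0],0],
    [[1.3,-0.5,1.5],[0,0,0],0],
    [[1.3,-0.5,1.5],[0,0,0],0]
  ]
}}

```text
clock: 20.62
tool_pos: [0.4582, -0.0523, 0.058]
orientation: [-179.9, -49.0, -87.4]
force: [-2.1, 3.9, -0.4]
opening: 0.0874
gripper_force: 2.1
```

```bash
python3 go.py
```

```text
20.62 lead [-48.5  42.6  52.8] force jig [-4.4 -0.7 -0.4] J [ 41.6  27.3 -54.7  46.4 -54.3 -82.5] op 0.0874
```

>>> {"api": "move_arm", "payload": {
  "motion": [
    [[0.9,-0.4,1.1],[0,0,0],0],
    [[0.9,-0.4,1.1],[0,0,0],0]
  ]
}}

```text
clock: 20.78
tool_pos: [0.459, -0.0527, 0.0578]
orientation: [-179.9, -49.0, -87.3]
force: [-9.5, 12.1, 3.7]
opening: 0.0872
gripper_force: 7.2
```

```bash
python3 go.py
```

```text
20.78 lead [-48.   43.3  52.6] force jig [-14.5  -5.    3.7] J [ 41.4  27.3 -54.8  46.7 -54.2 -82.5] op 0.0872
```

>>> {"api": "move_arm", "payload": {
  "motion": [
    [[-12.6,5.4,-14.5],[0,0,0],1],
    [[-25,11,-29],[0,0,0],1],
    [[-38,16,-44],[0,0,0],1],
    [[-38,16,-60],[0,0,0],1],
    [[-38,16,-80],[0,0,0],1],
    [[-38,16,-90],[0,0,0],1],
    [[-38,16,-90],[0,0,0],1]
  ]
}}

```text
clock: 21.37
tool_pos: [0.439, 0.0401, 0.089]
orientation: [-179.7, -49.0, -87.4]
force: [-0.1, 0.4, -0.1]
opening: 0.0465
gripper_force: 0.0
```

```bash
python3 go.py
python3 - <<'E'
from plant import ctrl; import cv2,numpy as np,pickle
from h import *
w=ctrl.snapshot("wrist"); pickle.dump(w,open("w4.pkl","wb")); t=ctrl.snapshot("top")["color"][185:245,325:375]
p=np.load("jig.npy"); u=project(w,jw(np.array([[-50,0,58.]]),p))[0]
x0=int(np.clip(u[0]-100,0,360)); y0=int(np.clip(u[1]-70,0,300))
a=cv2.resize(w["color"][y0:y0+120,x0:x0+200],(560,336),interpolation=cv2.INTER_CUBIC)
b=cv2.resize(t,(240,288),interpolation=cv2.INTER_CUBIC); m=np.zeros((336,800,3),np.uint8); m[:,:560]=a; m[:288,560:]=b
cv2.imwrite("pics/m3.png",m)
E
```

```text
21.37 lead [-142.2   54.3   83.9] force jig [-0.4  0.  -0.1] J [ 54.1  26.4 -46.5  32.1 -63.  -78.3] op 0.0465
```

View pics/m3.png

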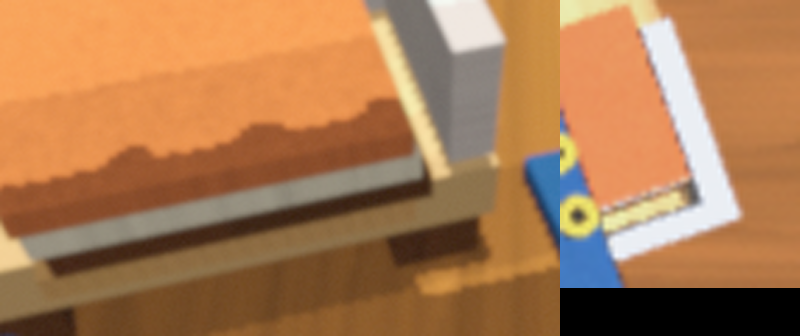

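All near edges are now parallel and aligned, and the top crop shows blank 4 flush along the fence. Now the side stop.

```bash
cat > st2.py <<'E'
from kin import *; from plant import ctrl; import sys
p=np.load("jig.npy"); o=ctrl.get_obs(); t,Rc=obs_pose(o); q0=o["joint_pos"]
Rj=R.from_euler("z",-p[2]).as_matrix()
def tgt(edge,lean,flip):
    Rt=tool_R(p,lean,"stop"); Rt=Rt@np.diag([-1,-1,1.]) if flip else Rt
    return jw(edge,p)[0]-Rt@np.array([9.5 if flip else -9.5,0,19])/1000,Rt
def rep(edge,lean,flip,q):
    tt,T=tgt(edge,lean,flip); q,e=ik(tt,T,q)
    print(edge,lean,flip,"shift",(Rc.T@(tt-t)*1000).round(1),"rot",np.degrees(R.from_matrix(Rc.T@T).as_rotvec()).round(2),"q",q.round(0),round(e,2)); return q
if __name__=="__main__":
    s=1 if len(sys.argv)>1 and sys.argv[1]=="f" else 0
    tip=t+Rc@np.array([9.5 if s else -9.5,0,19])/1000-[p[0],p[1],0]
    print(round(o["clock"],2),"lead",(Rj@tip*1000).round(1),"force jig",(Rj@o["force"]).round(1),"J",q0.round(1),"op",round(o["opening"],4))
    a=[float(v) for v in sys.argv[2:]]
    if a:
        for i in range(0,len(a),4): rep(a[i:i+3],a[i+3],s,q0)
    else:
        for f in(0,1):
            for l in(0,12):
                q=rep([-2,245,330],l,f,np.r_[q0[:5],120 if f==0 else -60]); q=rep([-2,240,85],l,f,q); q=rep([-2,158,85],l,f,q)
E
python3 st2.py
```

```text
21.47 lead [-170.    -6.    68.5] force jig [ 0.9  1.2 -0.1] J [ 54.   26.4 -46.7  32.1 -62.9 -78.3] op 0.0381
[-2, 245, 330] 0 0 shift [ 260.5 -297.3  -97.2] rot [ 45.06 -33.95 -98.78] q [ 11.  25.  20.   0. -86.  97.] 0.0
[-2, 240, 85] 0 0 shift [  76.3 -292.2   64.3] rot [ 45.06 -33.95 -98.78] q [ 11.  32.  -0.   0. -58.  97.] 0.0
[-2, 158, 85] 0 0 shift [  91.3 -213.4   81.5] rot [ 45.06 -33.95 -98.78] q [ 10.  26. -11.   0. -53.  98.] 0.0
[-2, 245, 330] 12 0 shift [ 258.  -300.9  -96.4] rot [  34.92  -42.05 -104.24] q [  12.   33.   32.    1. -101.   97.] 0.0
[-2, 240, 85] 12 0 shift [  73.8 -295.8   65.1] rot [  34.92  -42.05 -104.24] q [ 12.  39.  10.   1. -74.  96.] 0.0
[-2, 158, 85] 12 0 shift [  88.8 -217.    82.2] rot [  34.92  -42.05 -104.24] q [ 11.  32.  -2.   2. -68.  97.] 0.0
[-2, 245, 330] 0 1 shift [ 260.5 -297.3  -97.2] rot [-31.57 -41.9   69.01] q [ 11.  25.  20.   0. -86. -83.] 0.0
[-2, 240, 85] 0 1 shift [  76.3 -292.2   64.3] rot [-31.57 -41.9   69.01] q [ 11.  32.  -0.  -0. -58. -83.] 0.0
[-2, 158, 85] 0 1 shift [  91.3 -213.4   81.5] rot [-31.57 -41.9   69.01] q [ 10.  26. -11.  -0. -53. -82.] 0.0
[-2, 245, 330] 12 1 shift [ 258.  -300.9  -96.4] rot [-38.17 -31.69  64.58] q [  12.   33.   32.    1. -101.  -83.] 0.0
[-2, 240, 85] 12 1 shift [  73.8 -295.8   65.1] rot [-38.17 -31.69  64.58] q [ 12.  39.  10.   1. -74. -84.] 0.0
[-2, 158, 85] 12 1 shift [  88.8 -217.    82.2] rot [-38.17 -31.69  64.58] q [ 11.  32.  -2.   2. -68. -83.] 0.0
```

>>> {"api": "move_arm", "payload": {
  "motion": [
    [[30,0,-26],[0,0,0],1],
    [[60,0,-52],[0,0,0],1],
    [[90,0,-78],[0,0,0],1],
    [[120,0,-104],[0,0,0],1],
    [[180,0,-156],[-38,-32,64.6],1],
    [[258,-301,-96],[-38,-32,64.6],1],
    [[258,-301,-96],[-38,-32,64.6],1],
    [[258,-301,-96],[-38,-32,64.6],1],
    [[258,-301,-96],[-38,-32,64.6],1],
    [[258,-301,-96],[-38,-32,64.6],1]
  ]
}}

```text
clock: 22.3
tool_pos: [0.6372, -0.0179, 0.3256]
orientation: [-172.8, -29.0, -130.2]
force: [1.2, 2.2, 0.6]
opening: 0.0002
gripper_force: 0.0
```

```bash
python3 st2.py f -2 250 330 12 -2 250 160 12
```

```text
22.3 lead [-50.  153.2 313.7] force jig [-1.7  1.9  0.6] J [ 25.8  24.6   3.9  18.1 -93.2 -67. ] op 0.0002
[-2.0, 250.0, 330.0] 12.0 1 shift [ -35.4 -104.9  -30.8] rot [-17.88 -14.79  30.23] q [  12.   33.   33.    1. -101.  -83.] 0.0
[-2.0, 250.0, 160.0] 12.0 1 shift [-117.9  -86.3  116.7] rot [-17.88 -14.79  30.23] q [ 12.  37.  17.   1. -82. -84.] 0.0
```

>>> {"api": "move_arm", "payload": {
  "motion": [
    [[-35,-105,-31],[-18,-15,30],1],
    [[-35,-105,-31],[-18,-15,30],1],
    [[-35,-105,-31],[-18,-15,30],1],
    [[-60,-99,15],[-18,-15,30],1],
    [[-85,-93,60],[-18,-15,30],1],
    [[-118,-86,116],[-18,-15,30],1],
    [[-118,-86,116],[-18,-15,30],1],
    [[-118,-86,116],[-18,-15,30],1],
    [[-118,-86,116],[-18,-15,30],1]
  ]
}}

```text
clock: 23.05
tool_pos: [0.7438, -0.0408, 0.1739]
orientation: [179.8, -12.4, -160.7]
force: [-0.1, 0.1, 0.7]
opening: 0.0006
gripper_force: 0.0
```

```bash
python3 st2.py f -2 240 88 12 -2 225 88 12
```

```text
23.05 lead [ -4.9 247.1 157.4] force jig [-0.2 -0.1  0.7] J [ 12.4  36.6  16.2   1.3 -82.  -83.4] op 0.0006
[-2.0, 240.0, 88.0] 12.0 1 shift [-7.9 -3.2 69.2] rot [ 0.13 -0.41  0.5 ] q [ 12.  38.  10.   1. -74. -84.] 0.0
[-2.0, 225.0, 88.0] 12.0 1 shift [ 6.8 -3.1 72.4] rot [ 0.13 -0.41  0.5 ] q [ 12.  37.   8.   1. -73. -84.] 0.0
```

>>> {"api": "move_arm", "payload": {
  "motion": [
    [[-3,-1,25],[0,-0.2,0.3],1],
    [[-6,-3,50],[0,-0.4,0.5],1],
    [[-8,-3,69],[0,-0.4,0.5],1],
    [[-8,-3,69],[0,-0.4,0.5],1],
    [[-1,-3,71],[0,-0.4,0.5],1],
    [[6.8,-3,72.4],[0,-0.4,0.5],1],
    [[6.8,-3,72.4],[0,-0.4,0.5],1]
  ]
}}

```text
clock: 23.63
tool_pos: [0.7266, -0.0492, 0.1114]
orientation: [180.0, -11.4, -161.1]
force: [0.6, 0.1, 0.3]
opening: 0.0006
gripper_force: 0.0
```

```bash
python3 st2.py f -2 205 88 12 -2 180 88 12 -2 165 88 12 -2 157 88 12
```

```text
23.63 lead [ -2.6 228.4  94.6] force jig [0.1 0.6 0.3] J [ 12.1  36.8   8.4   1.4 -72.8 -83.7] op 0.0006
[-2.0, 205.0, 88.0] 12.0 1 shift [21.4 -0.6 11.2] rot [0.03 0.65 0.09] q [ 12.  36.   5.   2. -71. -84.] 0.0
[-2.0, 180.0, 88.0] 12.0 1 shift [45.9 -0.5 16.1] rot [0.03 0.65 0.09] q [ 12.  34.   1.   2. -70. -84.] 0.0
[-2.0, 165.0, 88.0] 12.0 1 shift [60.6 -0.5 19.1] rot [0.03 0.65 0.09] q [ 11.  33.  -1.   2. -69. -83.] 0.0
[-2.0, 157.0, 88.0] 12.0 1 shift [68.5 -0.5 20.7] rot [0.03 0.65 0.09] q [ 11.  32.  -2.   2. -68. -83.] 0.0
```

>>> {"api": "move_arm", "payload": {
  "motion": [
    [[0,0,0],[0,0,0],1],
    [[5,0,1],[0,0,0],1],
    [[10,0,2.1],[0,0,0],1],
    [[15,0,3.2],[0,0,0],1],
    [[20,0,4.3],[0,0,0],1],
    [[25,0,5.3],[0,0,0],1],
    [[30,0,6.4],[0,0,0],1],
    [[35,0,7.4],[0,0,0],1],
    [[40,0,8.5],[0,0,0],1],
    [[40,0,8.5],[0,0,0],1]
  ]
}}

```text
clock: 24.47
tool_pos: [0.6867, -0.0625, 0.108]
orientation: [179.9, -11.6, -161.1]
force: [0.3, -0.5, 0.4]
opening: 0.0007
gripper_force: 0.0
```

```bash
python3 st2.py f -2 170 88 12 -2 157 88 12
```

```text
24.47 lead [ -2.9 186.3  91.3] force jig [0.6 0.1 0.4] J [ 11.7  33.8   2.1   1.4 -69.9 -83.4] op 0.0007
[-2.0, 170.0, 88.0] 12.0 1 shift [15.1 -0.9  6.6] rot [0.1  0.43 0.07] q [ 12.  33.  -0.   2. -69. -83.] 0.0
[-2.0, 157.0, 88.0] 12.0 1 shift [27.9 -0.9  9.2] rot [0.1  0.43 0.07] q [ 11.  32.  -2.   2. -68. -83.] 0.0
```

>>> {"api": "move_arm", "payload": {
  "motion": [
    [[1.5,0,0.3],[0,0,0],1],
    [[3,0,0.6],[0,0,0],1],
    [[4.5,0,1],[0,0,0],1],
    [[6,0,1.3],[0,0,0],1],
    [[7.5,0,1.6],[0,0,0],1],
    [[9,0,1.9],[0,0,0],1],
    [[10.5,0,2.2],[0,0,0],1],
    [[12,0,2.6],[0,0,0],1]
  ]
}}

```text
clock: 25.13
tool_pos: [0.677, -0.0658, 0.1078]
orientation: [179.9, -11.4, -161.1]
force: [4.9, 3.1, -0.2]
opening: 0.0007
gripper_force: 3.0
```

```bash
python3 st2.py f
```

```text
25.13 lead [ -2.9 176.   91.1] force jig [-1.3  5.7 -0.2] J [ 11.6  32.9   0.5   1.5 -68.9 -83.3] op 0.0007
[-2, 245, 330] 0 0 shift [ -16.4   -0.6 -249.3] rot [ 1.7900e+01  1.2000e-01 -1.7902e+02] q [ 11.  25.  20.   0. -86.  97.] 0.0
[-2, 240, 85] 0 0 shift [-60.   -1.   -8.2] rot [ 1.7900e+01  1.2000e-01 -1.7902e+02] q [ 11.  32.  -0.   0. -58.  97.] 0.0
[-2, 158, 85] 0 0 shift [20.4 -0.9  8. ] rot [ 1.7900e+01  1.2000e-01 -1.7902e+02] q [ 10.  26. -11.   0. -53.  98.] 0.0
[-2, 245, 330] 12 0 shift [ -20.5   -0.6 -247.7] rot [-9.100e-01  1.000e-01 -1.799e+02] q [  12.   33.   32.    1. -101.   97.] 0.0
[-2, 240, 85] 12 0 shift [-64.1  -1.   -6.6] rot [-9.100e-01  1.000e-01 -1.799e+02] q [ 12.  39.  10.   1. -74.  96.] 0.0
[-2, 158, 85] 12 0 shift [16.3 -0.9  9.6] rot [-9.100e-01  1.000e-01 -1.799e+02] q [ 11.  32.  -2.   2. -68.  97.] 0.0
[-2, 245, 330] 0 1 shift [ -16.4   -0.6 -249.3] rot [  0.08 -11.42   0.09] q [ 11.  25.  20.  -0. -86. -83.] 0.0
[-2, 240, 85] 0 1 shift [-60.   -1.   -8.2] rot [  0.08 -11.42   0.09] q [ 11.  32.  -0.  -0. -58. -83.] 0.0
[-2, 158, 85] 0 1 shift [20.4 -0.9  8. ] rot [  0.08 -11.42   0.09] q [ 10.  26. -11.  -0. -53. -82.] 0.0
[-2, 245, 330] 12 1 shift [ -20.5   -0.6 -247.7] rot [0.07 0.58 0.09] q [  12.   33.   32.    1. -101.  -83.] 0.0
[-2, 240, 85] 12 1 shift [-64.1  -1.   -6.6] rot [0.07 0.58 0.09] q [ 12.  39.  10.   1. -74. -84.] 0.0
[-2, 158, 85] 12 1 shift [16.3 -0.9  9.6] rot [0.07 0.58 0.09] q [ 11.  32.  -2.   2. -68. -83.] 0.0
```

>>> {"api": "move_arm", "payload": {
  "motion": [
    [[1,0,0.2],[0,0,0],1],
    [[2,0,0.4],[0,0,0],1],
    [[3,0,0.6],[0,0,0],1],
    [[4,0,0.8],[0,0,0],1],
    [[5,0,1.1],[0,0,0],1],
    [[6,0,1.3],[0,0,0],1]
  ]
}}

```text
clock: 25.63
tool_pos: [0.6737, -0.0669, 0.108]
orientation: [180.0, -11.1, -161.1]
force: [9.0, 2.2, -1.2]
opening: 0.0005
gripper_force: 4.6
```

```bash
python3 st2.py f
```

```text
25.63 lead [ -2.9 172.6  91.2] force jig [ 0.8  9.2 -1.2] J [ 11.5  32.4  -0.3   1.5 -68.3 -83.3] op 0.0005
[-2, 245, 330] 0 0 shift [ -21.1   -0.9 -249.8] rot [ 1.7440e+01  5.0000e-02 -1.7903e+02] q [ 11.  25.  20.   0. -86.  97.] 0.0
[-2, 240, 85] 0 0 shift [-63.5  -1.1  -8.4] rot [ 1.7440e+01  5.0000e-02 -1.7903e+02] q [ 11.  32.  -0.   0. -58.  97.] 0.0
[-2, 158, 85] 0 0 shift [17.  -0.9  7.4] rot [ 1.7440e+01  5.0000e-02 -1.7903e+02] q [ 10.  26. -11.   0. -53.  98.] 0.0
[-2, 245, 330] 12 0 shift [ -25.2   -0.9 -248.2] rot [-1.3700e+00  2.0000e-02 -1.7987e+02] q [  12.   33.   32.    1. -101.   97.] 0.0
[-2, 240, 85] 12 0 shift [-67.6  -1.1  -6.8] rot [-1.3700e+00  2.0000e-02 -1.7987e+02] q [ 12.  39.  10.   1. -74.  96.] 0.0
[-2, 158, 85] 12 0 shift [12.9 -0.9  9. ] rot [-1.3700e+00  2.0000e-02 -1.7987e+02] q [ 11.  32.  -2.   2. -68.  97.] 0.0
[-2, 245, 330] 0 1 shift [ -21.1   -0.9 -249.8] rot [  0.03 -11.13   0.13] q [ 11.  25.  20.  -0. -86. -83.] 0.0
[-2, 240, 85] 0 1 shift [-63.5  -1.1  -8.4] rot [  0.03 -11.13   0.13] q [ 11.  32.  -0.  -0. -58. -83.] 0.0
[-2, 158, 85] 0 1 shift [17.  -0.9  7.4] rot [  0.03 -11.13   0.13] q [ 10.  26. -11.  -0. -53. -82.] 0.0
[-2, 245, 330] 12 1 shift [ -25.2   -0.9 -248.2] rot [0.02 0.87 0.13] q [  12.   33.   32.    1. -101.  -83.] 0.0
[-2, 240, 85] 12 1 shift [-67.6  -1.1  -6.8] rot [0.02 0.87 0.13] q [ 12.  39.  10.   1. -74. -84.] 0.0
[-2, 158, 85] 12 1 shift [12.9 -0.9  9. ] rot [0.02 0.87 0.13] q [ 11.  32.  -2.   2. -68. -83.] 0.0
```

>>> {"api": "move_arm", "payload": {
  "motion": [
    [[1,0,0.2],[0,0,0],1],
    [[2,0,0.4],[0,0,0],1],
    [[3,0,0.6],[0,0,0],1],
    [[4,0,0.8],[0,0,0],1]
  ]
}}

```text
clock: 25.97
tool_pos: [0.668, -0.0688, 0.1079]
orientation: [179.9, -11.3, -161.1]
force: [5.0, 1.2, -1.1]
opening: 0.0008
gripper_force: 2.7
```

>>> {"api": "move_arm", "payload": {
  "motion": [
    [[1,0,0.2],[0,0,0],1],
    [[2,0,0.4],[0,0,0],1],
    [[3,0,0.6],[0,0,0],1],
    [[3,0,0.6],[0,0,0],1]
  ]
}}

```text
clock: 26.3
tool_pos: [0.6636, -0.0703, 0.1078]
orientation: [179.9, -11.5, -161.1]
force: [2.9, 1.6, 2.0]
opening: 0.0005
gripper_force: 1.7
```

```bash
python3 st2.py f | head -1
```

```text
26.3 lead [ -2.9 161.9  91.1] force jig [-0.6  3.2  2. ] J [ 11.4  31.8  -1.4   1.5 -68.2 -83.2] op 0.0005
```

>>> {"api": "move_arm", "payload": {
  "motion": [
    [[1,0,0.2],[0,0,0],1],
    [[2,0,0.4],[0,0,0],1],
    [[2,0,0.4],[0,0,0],1]
  ]
}}

```text
clock: 26.55
tool_pos: [0.6614, -0.0711, 0.1078]
orientation: [179.9, -11.6, -161.1]
force: [2.7, 0.8, 1.5]
opening: -0.0
gripper_force: 1.5
```

>>> {"api": "move_arm", "payload": {
  "motion": [
    [[1,0,0.2],[0,0,0],1],
    [[1,0,0.2],[0,0,0],1]
  ]
}}

```text
clock: 26.72
tool_pos: [0.6611, -0.0712, 0.1078]
orientation: [179.9, -11.5, -161.1]
force: [4.4, 1.5, 0.7]
opening: 0.0002
gripper_force: 2.5
```

>>> {"api": "move_arm", "payload": {
  "motion": [
    [[1,0,0.2],[0,0,0],1],
    [[1,0,0.2],[0,0,0],1]
  ]
}}

```text
clock: 26.88
tool_pos: [0.661, -0.0712, 0.1079]
orientation: [179.9, -11.4, -161.1]
force: [7.2, 1.5, -0.7]
opening: 0.0003
gripper_force: 3.7
```

```bash
python3 st2.py f | head -1
```

```text
26.88 lead [ -2.9 159.2  91.1] force jig [ 0.9  7.3 -0.7] J [ 11.4  31.5  -2.    1.5 -67.8 -83.2] op 0.0003
```

>>> {"api": "move_arm", "payload": {
  "motion": [
    [[1,0,0.2],[0,0,0],1],
    [[2,0,0.4],[0,0,0],1],
    [[2,0,0.4],[0,0,0],1]
  ]
}}

```text
clock: 27.13
tool_pos: [0.6608, -0.0713, 0.1079]
orientation: [179.9, -11.1, -161.1]
force: [11.7, 4.7, -3.3]
opening: 0.0002
gripper_force: 6.1
```

>>> {"api": "move_arm", "payload": {
  "motion": [
    [[1,0,0.2],[0,0,0],1],
    [[2,0,0.4],[0,0,0],1],
    [[2,0,0.4],[0,0,0],1]
  ]
}}

```text
clock: 27.38
tool_pos: [0.6607, -0.0713, 0.1081]
orientation: [180.0, -10.9, -161.0]
force: [17.4, 4.7, -5.0]
opening: 0.0006
gripper_force: 8.6
```

```bash
python3 st2.py f | head -1
```

```text
27.38 lead [ -2.9 159.   91.2] force jig [ 1.1 18.  -5. ] J [ 11.4  31.3  -2.4   1.5 -67.2 -83.2] op 0.0006
```

The stop is rigid at home (18 N without yielding). I'll retreat and check numerically.

>>> {"api": "move_arm", "payload": {
  "motion": [
    [[-5,0,-1],[0,0,0],1],
    [[-20,0,-4],[0,0,0],1],
    [[-50,0,-11],[0,0,0],1],
    [[-70,0,-40],[0,0,0],1],
    [[-100,0,-80],[0,0,0],1],
    [[-120,0,-120],[0,0,0],1],
    [[-130,0,-150],[0,0,0],1],
    [[-130,0,-150],[0,0,0],1]
  ]
}}

```text
clock: 28.05
tool_pos: [0.8086, -0.0218, 0.235]
orientation: [-179.9, -11.2, -161.1]
force: [-0.7, -0.3, 0.8]
opening: 0.0003
gripper_force: 0.0
```

```bash
cat > chk.py <<'E'
from h import *; from plant import ctrl; import cv2
p=np.load("jig3.npy")*0+[.4976,-.1277,-1.2422]   # top-camera fit
s=ctrl.snapshot("top")
def warp(im,s,z):   # rectify plane z to jig mm, 4 px/mm, x -60..60 , y -70..240
    g=np.array([(-60,-70,z),(60,-70,z),(60,240,z),(-60,240,z)],float)
    return cv2.warpPerspective(im,cv2.getPerspectiveTransform(project(s,jw(g,p)).astype(np.float32),np.float32([[0,0],[480,0],[480,1240],[0,1240]])),(480,1240),flags=cv2.INTER_CUBIC)
old=cv2.imread("pics/top0.png")
for n,im in(("old",old),("new",s["color"])):
    w=warp(im,s,122).astype(int); red=(w[...,2]>150)&(w[...,1]<60); ys,xs=np.nonzero(red); print(n,"handle y centroid",(ys.mean()/4-70).round(1),"n",red.sum())
    w=warp(im,s,76).astype(int); m=((w[...,2]>180)&(w[...,1]<150)&(w[...,1]>80)&(w[...,0]<110)).astype(np.uint8)
    for y in (-40,-20,0,20,40): 
        r=np.nonzero(m[(y+70)*4])[0]; print("  y",y,"orange x",(r.min()/4-60,r.max()/4-60) if len(r) else None,end="")
    for x in (0,20,40):
        r=np.nonzero(m[:640,(x+60)*4])[0]; print("\n  x",x,"orange y",(r.min()/4-70,r.max()/4-70) if len(r) else None,end="")
    print()
print(ctrl.get_obs()["clock"])
E
python3 chk.py
```

```text
old handle y centroid 197.2 n 8930
  y -40 orange x (np.float64(25.0), np.float64(40.5))  y -20 orange x (np.float64(-8.5), np.float64(41.75))  y 0 orange x (np.float64(-6.0), np.float64(42.25))  y 20 orange x (np.float64(-9.0), np.float64(42.75))  y 40 orange x (np.float64(-6.0), np.float64(42.75))
  x 0 orange y (np.float64(-38.0), np.float64(65.0))
  x 20 orange y (np.float64(-39.0), np.float64(63.75))
  x 40 orange y (np.float64(-42.75), np.float64(54.0))
new handle y centroid 142.0 n 3960
  y -40 orange x (np.float64(47.75), np.float64(48.5))  y -20 orange x (np.float64(-9.0), np.float64(-6.75))  y 0 orange x None  y 20 orange x (np.float64(-8.5), np.float64(49.0))  y 40 orange x None
  x 0 orange y None
  x 20 orange y (np.float64(53.0), np.float64(53.75))
  x 40 orange y None
28.1
```

```bash
sed -i 's/LEAN,AZ,LAT=49,-16,-64.5/LEAN,AZ,LAT=49,-16,-21/' go.py; python3 go.py -190 60 300 -150 10 90
```

```text
28.1 lead [ 18.5 313.2 215.1] force jig [-0.1 -0.2 -0.2] J [ 12.7  40.9  31.8   1.2 -92.2 -83.9] op 0.0005
[-190.0, 60.0, 300.0] shift [289.3 213.5 -16.8] rot [ 37.75  32.24 -64.92] J3 -26.8 0.0
[-150.0, 10.0, 90.0] shift [297.1 173.5 198.9] rot [ 37.75  32.24 -64.92] J3 -46.7 0.0
```

>>> {"api": "move_arm", "payload": {
  "motion": [
    [[10,0,-40],[0,0,0],1],
    [[30,60,-80],[38,32,-65],1],
    [[50,110,-80],[38,32,-65],1],
    [[110,213,-60],[38,32,-65],1],
    [[180,213,-40],[38,32,-65],1],
    [[289,213,-17],[38,32,-65],1],
    [[289,213,-17],[38,32,-65],1],
    [[289,213,-17],[38,32,-65],1],
    [[289,213,-17],[38,32,-65],1],
    [[289,213,-17],[38,32,-65],1]
  ]
}}

```text
clock: 28.93
tool_pos: [0.4818, 0.0864, 0.303]
orientation: [-174.6, -41.8, -105.7]
force: [-0.5, 2.7, -0.2]
opening: 0.0005
gripper_force: 0.0
```

```bash
python3 go.py -190 60 300 -150 10 90
```

```text
28.93 lead [-181.9   61.7  296.7] force jig [-2.7  0.4 -0.2] J [ 49.4  15.6 -19.5  21.4 -92.  -69.5] op 0.0005
[-190.0, 60.0, 300.0] shift [ 1.4  9.6 -2.7] rot [  7.85   6.54 -13.32] J3 -26.8 0.0
[-150.0, 10.0, 90.0] shift [-92.7  46.5 192.1] rot [  7.85   6.54 -13.32] J3 -46.7 0.0
```

>>> {"api": "move_arm", "payload": {
  "motion": [
    [[0,10,30],[8,6.5,-13.3],1],
    [[-20,20,65],[8,6.5,-13.3],1],
    [[-40,28,100],[8,6.5,-13.3],1],
    [[-60,36,135],[8,6.5,-13.3],1],
    [[-80,42,170],[8,6.5,-13.3],1],
    [[-93,46,192],[8,6.5,-13.3],1],
    [[-93,46,192],[8,6.5,-13.3],1],
    [[-93,46,192],[8,6.5,-13.3],1]
  ]
}}

```text
clock: 29.6
tool_pos: [0.4411, 0.037, 0.0957]
orientation: [-179.7, -48.9, -87.6]
force: [0.3, 0.9, 0.1]
opening: 0.0003
gripper_force: 0.0
```

```bash
python3 go.py -75 8 44.5 -53 8 44.5; python3 chk.py
python3 - <<'E'
# wrist: rectify the near-edge plane (jig x=-48.4 facing) and print colour along z at several y
from h import *; from plant import ctrl; import cv2
s=ctrl.snapshot("wrist"); p=np.load("jig.npy"); g=np.array([(-50,-60,30),(-50,60,30),(-50,60,90),(-50,-60,90)],float)
w=cv2.warpPerspective(s["color"],cv2.getPerspectiveTransform(project(s,jw(g,p)).astype(np.float32),np.float32([[0,0],[240,0],[240,120],[0,120]])),(240,120))
for y in(-45,0,45):
    c=w[:,int((y+60)*2)]; print(y,[(30+i//2,*map(int,c[i])) for i in range(0,120,6)])
E
```

```text
29.6 lead [-150.6   13.5   90.4] force jig [-0.8  0.6  0.1] J [ 53.6  25.7 -46.3  32.1 -63.7 -77.7] op 0.0003
[-75.0, 8.0, 44.5] shift [ 14.1 -15.6  86.1] rot [ 0.03  0.07 -0.28] J3 -53.6 0.0
[-53.0, 8.0, 44.5] shift [ 27.9 -21.8 102.1] rot [ 0.03  0.07 -0.28] J3 -54.6 0.0
old handle y centroid 197.2 n 8930
  y -40 orange x (np.float64(25.0), np.float64(40.5))  y -20 orange x (np.float64(-8.5), np.float64(41.75))  y 0 orange x (np.float64(-6.0), np.float64(42.25))  y 20 orange x (np.float64(-9.0), np.float64(42.75))  y 40 orange x (np.float64(-6.0), np.float64(42.75))
  x 0 orange y (np.float64(-38.0), np.float64(65.0))
  x 20 orange y (np.float64(-39.0), np.float64(63.75))
  x 40 orange y (np.float64(-42.75), np.float64(54.0))
new handle y centroid 144.1 n 6889
  y -40 orange x (np.float64(-7.25), np.float64(49.0))  y -20 orange x (np.float64(-8.5), np.float64(48.5))  y 0 orange x (np.float64(-5.5), np.float64(48.75))  y 20 orange x (np.float64(-9.0), np.float64(49.5))  y 40 orange x (np.float64(-5.75), np.float64(48.75))
  x 0 orange y (np.float64(-52.75), np.float64(52.5))
  x 20 
[... 585 characters left out ...]
2, 67, 106, 140), (45, 56, 94, 127), (48, 29, 46, 72), (51, 22, 37, 61), (54, 75, 89, 101), (57, 127, 143, 149), (60, 127, 144, 149), (63, 107, 126, 147), (66, 48, 80, 139), (69, 42, 76, 139), (72, 44, 81, 144), (75, 50, 89, 156), (78, 47, 87, 155), (81, 49, 88, 156), (84, 49, 89, 159), (87, 71, 133, 217)]
45 [(30, 41, 78, 120), (33, 57, 95, 129), (36, 72, 110, 140), (39, 64, 106, 139), (42, 64, 105, 138), (45, 57, 94, 126), (48, 26, 46, 74), (51, 24, 40, 68), (54, 78, 92, 107), (57, 129, 145, 152), (60, 130, 147, 153), (63, 109, 128, 148), (66, 46, 77, 136), (69, 42, 76, 136), (72, 42, 77, 141), (75, 46, 86, 154), (78, 47, 85, 152), (81, 53, 97, 170), (84, 78, 144, 229), (87, 79, 146, 231)]
```

Blank 4 is square and flush (x edge 48.5–49.5, y from -52.5 to 53.5). In the wrist view blank 3 may stand out by about 2 mm, so I'll gently re-tap each layer.

```bash
python3 go.py -65 3 62.5 -47.6 3 62.5
```

```text
29.7 lead [-152.    15.4   91.4] force jig [-0.1 -0.2  0.4] J [ 53.7  25.5 -46.1  32.1 -63.7 -77.7] op 0.0002
[-65.0, 3.0, 62.5] shift [ 35.7 -12.1  84.5] rot [-0.13  0.34 -0.43] J3 -53.9 0.0
[-47.6, 3.0, 62.5] shift [ 46.8 -16.9  97. ] rot [-0.13  0.34 -0.43] J3 -54.7 0.0
```

>>> {"api": "move_arm", "payload": {
  "motion": [
    [[9,-3,28],[0,0.3,-0.4],1],
    [[20,-6,56],[0,0.3,-0.4],1],
    [[36,-12,84.5],[-0.1,0.3,-0.4],1],
    [[36,-12,84.5],[-0.1,0.3,-0.4],1],
    [[36,-12,84.5],[-0.1,0.3,-0.4],1],
    [[36,-12,84.5],[-0.1,0.3,-0.4],1]
  ]
}}

```text
clock: 30.2
tool_pos: [0.4593, -0.0475, 0.068]
orientation: [-179.7, -48.9, -87.4]
force: [0.7, 0.8, 0.2]
opening: 0.0001
gripper_force: 0.0
```

```bash
python3 go.py -50 3 62.5
```

```text
30.2 lead [-64.9   3.4  62.7] force jig [-0.5  0.9  0.2] J [ 42.4  26.3 -53.9  44.9 -55.5 -81.1] op 0.0001
[-50.0, 3.0, 62.5] shift [ 9.3 -3.7 11. ] rot [-0.08  0.13 -0.16] J3 -54.6 0.0
```

Push b3 14 mm gently, then the last 3 mm, then retreat 8 mm.

>>> {"api": "move_arm", "payload": {
  "motion": [
    [[2.5,-1,3],[0,0,0],1],
    [[5,-2,6],[0,0,0],1],
    [[7,-2.9,8.3],[0,0,0],1],
    [[8.4,-3.4,9.8],[0,0,0],1],
    [[9.4,-3.8,11],[0,0,0],1],
    [[10,-4.1,11.6],[0,0,0],1],
    [[10.3,-4.2,12],[0,0,0],1],
    [[10.6,-4.4,12.4],[0,0,0],1],
    [[10.9,-4.5,12.7],[0,0,0],1],
    [[10.9,-4.5,12.7],[0,0,0],1]
  ]
}}

```text
clock: 31.03
tool_pos: [0.4636, -0.0637, 0.0663]
orientation: [-180.0, -48.9, -87.2]
force: [-7.6, 8.0, 2.4]
opening: 0.0001
gripper_force: 5.1
```

```bash
python3 go.py
```

```text
31.03 lead [-48.1   2.3  60.9] force jig [-10.   -4.6   2.4] J [ 39.8  26.2 -54.8  47.7 -54.6 -81.3] op 0.0001
```

>>> {"api": "move_arm", "payload": {
  "motion": [
    [[-8.8,3.8,-10.2],[0,0,0],1],
    [[-15.3,3.8,-4.6],[0,0,0],1],
    [[-15.3,3.8,-4.6],[0,0,0],1],
    [[-13.4,3,-2.4],[0,0,0],1],
    [[-11.5,2.2,-0.2],[0,0,0],1],
    [[-9.7,1.4,1.9],[0,0,0],1],
    [[-8.4,0.8,3.4],[0,0,0],1],
    [[-7.4,0.4,4.6],[0,0,0],1],
    [[-6.9,0.2,5.2],[0,0,0],1],
    [[-6.6,0,5.6],[0,0,0],1]
  ]
}}

```text
clock: 31.87
tool_pos: [0.4634, -0.0641, 0.0577]
orientation: [-180.0, -48.9, -87.2]
force: [-12.6, 14.7, 6.3]
opening: 0.0003
gripper_force: 8.7
```

```bash
python3 go.py
```

```text
31.87 lead [-47.8   2.   52.4] force jig [-18.   -7.2   6.3] J [ 39.4  27.1 -55.2  48.6 -53.7 -82.4] op 0.0003
```

>>> {"api": "move_arm", "payload": {
  "motion": [
    [[-8.8,3.8,-10.2],[0,0,0],1],
    [[-15.3,3.8,-4.6],[0,0,0],1],
    [[-15.3,3.8,-4.6],[0,0,0],1],
    [[-13.4,3,-2.4],[0,0,0],1],
    [[-11.5,2.2,-0.2],[0,0,0],1],
    [[-9.7,1.4,1.9],[0,0,0],1],
    [[-8.4,0.8,3.4],[0,0,0],1],
    [[-7.5,0.4,4.5],[0,0,0],1],
    [[-7.1,0.3,5],[0,0,0],1],
    [[-6.9,0.2,5.2],[0,0,0],1]
  ]
}}

```text
clock: 32.7
tool_pos: [0.4632, -0.0637, 0.0493]
orientation: [-180.0, -48.9, -87.2]
force: [-6.6, 7.1, 3.6]
opening: 0.0006
gripper_force: 4.5
```

```bash
python3 go.py
```

```text
32.7 lead [-48.2   2.   44. ] force jig [-8.9 -4.   3.6] J [ 39.2  28.  -55.6  49.5 -52.9 -83.6] op 0.0006
```

All layers stop at the same depth (-48). Now I'll withdraw, check once more and hand in.

>>> {"api": "move_arm", "payload": {
  "motion": [
    [[-12.6,5.4,-14.5],[0,0,0],1],
    [[-25,11,-29],[0,0,0],1],
    [[-38,16,-44],[0,0,0],1],
    [[-38,16,-60],[0,0,0],1],
    [[-38,16,-80],[0,0,0],1],
    [[-38,16,-90],[0,0,0],1],
    [[-38,16,-90],[0,0,0],1],
    [[-38,16,-90],[0,0,0],1],
    [[-38,16,-90],[0,0,0],1]
  ]
}}

```text
clock: 33.45
tool_pos: [0.4423, 0.0271, 0.0795]
orientation: [180.0, -49.0, -87.2]
force: [0.4, 0.1, 0.2]
opening: 0.0003
gripper_force: 0.0
```

```bash
python3 chk.py | tail -6
python3 - <<'E'
from h import *; from plant import ctrl; import cv2
s=ctrl.snapshot("wrist"); p=np.load("jig.npy"); g=np.array([(-50,-60,30),(-50,60,30),(-50,60,90),(-50,-60,90)],float)
w=cv2.warpPerspective(s["color"],cv2.getPerspectiveTransform(project(s,jw(g,p)).astype(np.float32),np.float32([[0,0],[240,0],[240,240],[0,240]])),(240,240),flags=cv2.INTER_CUBIC).astype(float)
for y in(-45,-20,0,20,45):
    c=w[:,int((y+60)*2)-2:int((y+60)*2)+3].mean(1); d=np.abs(np.diff(cv2.GaussianBlur(c,(1,7),0),axis=0)).sum(1)
    pk=[i for i in range(4,235) if d[i]==d[i-4:i+5].max() and d[i]>4]; print(y,[round(30+i/4,1) for i in pk])
E
```

```text
new handle y centroid 144.1 n 6519
  y -40 orange x (np.float64(-7.25), np.float64(49.0))  y -20 orange x (np.float64(-8.5), np.float64(48.5))  y 0 orange x (np.float64(-5.75), np.float64(48.75))  y 20 orange x (np.float64(-9.0), np.float64(49.5))  y 40 orange x (np.float64(-5.5), np.float64(48.75))
  x 0 orange y (np.float64(-52.5), np.float64(52.5))
  x 20 orange y (np.float64(-52.5), np.float64(54.25))
  x 40 orange y (np.float64(-52.5), np.float64(53.25))
33.5
-45 [32.5, 46.2, 54.2, 64.0, 82.2]
-20 [32.5, 46.0, 54.0, 63.8, 73.0, 81.5]
0 [33.0, 45.8, 53.8, 63.8, 85.5]
20 [33.0, 46.0, 53.8, 63.5, 82.2]
45 [32.5, 46.2, 53.5, 63.2, 81.8]
```

```bash
python3 -c "
from plant import ctrl
print(ctrl.close_job())"
```

```text
the job is handed in; nothing more can be done
None
```

I handed the job in at about 33.5 s, verdict not shown: all four blanks measured flush against the back fence at one depth, only the top blank's side-fence position was measured (square, within about 1 mm), and the side stop was pushed until it would not move under 18 N.

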